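# Turn up the printing blocks and put the cancelled ones away

## Robot

A 6-joint arm with a two-finger parallel gripper is mounted at the origin on the work surface. World frame = base frame: x ahead of the robot, y to its left, z up, the work surface at z = 0. Lengths are in m, angles in degrees, forces in N, time in s.
With the tool pointing down it reaches from about 0.325 to 0.75 m from the base axis. Payload 7.6 kg.
Tool frame: the origin (TCP) lies midway between the tips of the shut fingers; the grasp point (between the pads) lies r.grip_point_offset behind it (r.grip_point_offset is the distance from the TCP to the grasp point, in m); x points along the fingers, y is the direction in which the jaws open and shut, and the axes are right-handed (so a half turn about x gives the same grasp; the last joint's range is limited). The gripper opens to 85 mm and grips with 20 to 120 N. Pads are 22 mm wide; open, the fingers measure 114 mm over their backs; the gripper's body (76 mm by 85 mm) begins 54 mm behind the grasp point. The pads swing forward as they close: fully open they stand 13 mm farther back than shut.
Start: joints at [-80.46, 2.991, 80.254, -0, 96.75, -4.028], TCP at [0.123, -0.51, 0.231] pointing down, gripper open.
Joint ranges: [-166.34, 166.34], [-52.06, 124.39], [6.96, 135.62], [-60.46, 240.46], [14.63, 156.25], [-167.68, 167.68]. Speed limits (degrees/s): [147.25, 147.25, 172.46, 180, 180, 180].

## Interface

Orientations are given as [roll, pitch, yaw] about the fixed x, y, z axes, in that order (R = Rz(yaw) Ry(pitch) Rx(roll)).
In Python, from plant import r, imaging, nets gives the robot as it stands. The module is installed in compiled form; this text tells all that it offers.
- The arm moves only by the tool servo_tool, never from a script. Its argument "steps" is a list of rows, each a list of 4 numbers: the shift along the tool's x, y, z in mm, then the turn about the tool's x in rad. A call has 1 to 20 rows; each row shifts and turns the commanded pose from where the row before left it, along the tool's axes as they then stand; what a row does not reach is not made up. A row lasts 1/12 s, in which the tool goes at most 41.7 mm and 7.16 degrees, less where a joint would pass 70% of its speed; a pose out of reach is approached as far as the arm can. A call with a gripper value outside its range is refused whole. "claw" is the finger opening in mm, from 0 to 85.4, set as the call begins (left out, the last holds). The fingers move at their own pace and stop on an object; "newtons" is the grip in N (left out, the last holds). Time passes only in rows, so rows that do not move let the fingers close. It gives the time, the measured TCP pose, the force and the opening at its end, in the units of the state.
- r.read_state(): the state, without advancing time (a new reading comes with each control period).
- imaging.get_image(name): name is "side" or "top" or "wrist"; returns a dict with "image" (384x512x3 uint8, red, green, blue), "vfov" (degrees; the focal length in pixels is half the picture's height over the tangent of half this angle, whatever the lens; pixels are square), "cx", "cy" (the principal point, pixels), "k1" (the pictures are not rectified: a ray, as slopes to the right and down, at radius r is drawn at 1 + k1 r^2 times it, then the intrinsics apply), "T" (4x4, takes a point from camera to world coordinates). Camera axes: x right, y down, z forward; pixel columns grow to the right and rows downward; lengths in m; the calibration is good to about 2 mm. A picture is of the moment at which its call begins. There is no depth.
- r.close_job(): hands the job in, once; it reports no verdict.
Trained networks look in a picture, given as the dict that the camera call returned (one of the last four; its "shot" number tells which), for a name from the list of things; names that differ only in an ending like _2 or _b are one class to them, and where a whole thing is asked for, a point or a joint stands for the part that bears it (a point fixed in the world has none). Each returns a list of dicts, best first, with "conf" (0 to 1); they miss things now and then, are a little off and sometimes report something else, mostly with a low value. They report only what shows in the picture. A call takes as long as a camera call. They do not tell look-alikes from the thing itself.
- nets.cut_out(picture, label): "pixels" (384x512 bool, what is visible of it).
- nets.mark_of(picture, label): "position" ([x, y, z] in m, in the coordinates of the camera as it stood for that picture, good to about 4 mm: a listed point, or the origin of a listed thing).
The state is a dict: "time_s": time; "joint_pos": joint angles; "qd": joint speeds; "joint_efforts": joint torques, N m; "tool_pos": TCP position; "eef_rot": TCP orientation; "contact_force": force on the tool from outside, world axes, zero at the start; "torque": the same for the moment, N m; "grip_width": finger opening in m.
Only numpy, scipy, OpenCV 4.12 (cv2) and the standard library are available. Lean on these libraries where they do the work, as an engineer would, in place of code of your own. Each camera call takes 0.05 s, during which the arm holds its last target. There are 200 camera calls.

## Task

The printing blocks lie face down on the brown paper and look alike. Turn every one of them face up; any that shows a red bar across its face is cancelled (there are one or two) and goes into the open drawer, lying flat on the drawer's floor and still face up, and then slide the drawer fully shut. Leave the other blocks lying face up on the brown paper, and do not disturb the cup, the ink tin or the ink roller.

Things in the scene. Friction and masses are not known exactly. Their poses are not given: they have to be found in the camera images.
- block_a: printing block, pale wood, 50 (own x) x 64 (own y) x 23 mm (own z), 60 g; bare back on +z, dark grey-green lino face carved with a pale leaf on -z. Starts face down, own z up, 64 mm length within 0.5 rad of world y. Origin at its middle. Stands steadily on a 64 x 23 edge or 50 x 23 end. Plain: no red bar. In some starts one of block_a to block_d is absent (None).
- block_b: printing block, pale wood, 50 (own x) x 64 (own y) x 23 mm (own z), 60 g; bare back on +z, dark grey-green lino face carved with a pale leaf on -z. Starts face down, own z up, 64 mm length within 0.5 rad of world y. Origin at its middle. Stands steadily on a 64 x 23 edge or 50 x 23 end. Plain: no red bar. In some starts one of block_a to block_d is absent (None).
- block_c: printing block, pale wood, 50 (own x) x 64 (own y) x 23 mm (own z), 60 g; bare back on +z, dark grey-green lino face carved with a pale leaf on -z. Starts face down, own z up, 64 mm length within 0.5 rad of world y. Origin at its middle. Stands steadily on a 64 x 23 edge or 50 x 23 end. Plain: no red bar. In some starts one of block_a to block_d is absent (None).
- block_d: printing block, pale wood, 50 (own x) x 64 (own y) x 23 mm (own z), 60 g; bare back on +z, dark grey-green lino face carved with a pale leaf on -z. Starts face down, own z up, 64 mm length within 0.5 rad of world y. Origin at its middle. Stands steadily on a 64 x 23 edge or 50 x 23 end. Plain: no red bar. In some starts one of block_a to block_d is absent (None).
- struck_a: printing block, pale wood, 50 (own x) x 64 (own y) x 23 mm (own z), 60 g; bare back on +z, dark grey-green lino face carved with a pale leaf on -z. Starts face down, own z up, 64 mm length within 0.5 rad of world y. Origin at its middle. Stands steadily on a 64 x 23 edge or 50 x 23 end. Cancelled: a red bar 12 mm wide runs slantwise across its face. One or both of struck_a, b are present (else None).
- struck_b: printing block, pale wood, 50 (own x) x 64 (own y) x 23 mm (own z), 60 g; bare back on +z, dark grey-green lino face carved with a pale leaf on -z. Starts face down, own z up, 64 mm length within 0.5 rad of world y. Origin at its middle. Stands steadily on a 64 x 23 edge or 50 x 23 end. Cancelled: a red bar 12 mm wide runs slantwise across its face. One or both of struck_a, b are present (else None).
- paper: sheet of brown paper taped flat on the bench, 420 mm (world x) x 560 mm (world y), no thickness to speak of; the blocks lie on it. Origin at its centre, at bench height. It is always in the same place.
- chest_drawer0 (a joint): drawer of the grey drawer unit fixed to the bench (270 deep x 240 wide x 100 mm high, green drawer front facing the robot, turned clockwise by up to 0.3 rad). How far it is open, m: 0 shut, 0.145 to 0.17 at the start, 0.19 at most. It slides along drawer_floor's own x: -x opens, +x shuts, about 1 N of friction; it stays where it is left.
- drawer_floor (a point): on the drawer's inner floor, at the middle of its front edge, against the front panel's inner side; 22 mm above the bench; moves with the drawer; x back into the unit, y to the left, z up. Inside 225 mm (+x) x 198 mm (own y). Side walls 56 mm and front panel 66 mm above the floor. The inside is clear of the unit's top from here to x = opening less 6 mm.
- chest_drawer0_handle (a point): middle of the drawer's steel bar handle: 120 mm long along own y, 11 mm thick, 35 mm out from the drawer's front face and 62 mm above the bench; it can be pushed on. Axes as drawer_floor's.
- cup: white paper cup, 72 mm across and 85 mm high, beyond the far edge of the paper; leave it alone. Origin at the centre of its underside.
- tin: ink tin with a blue label, 80 mm across and 75 mm high, beyond the far edge of the paper; leave it alone. Origin at the centre of its underside.
- roller: hand ink roller lying at the paper's left edge: black roller 36 mm thick and 80 mm long (own y), wooden handle reaching 155 mm along own -x, 36 mm high. Leave it alone. Origin under the roller's middle.
Mind the look-alikes: they are no part of the job. What is shaped like the block_c but pink or yellow is not meant.

How it is judged (in metres and radians):
On the way, in this order (a step that is already met when the one before it is completed fails the run):
1. every cancelled block lies face up, flat on the floor of the open drawer (x of struck_a in the frame of drawer_floor between 0 and 0.225 m and y of struck_a in the frame of drawer_floor between -0.1 and 0.1 m and z of struck_a in the frame of drawer_floor between 0.006 and 0.017 m and angle between each of struck_a, struck_b's own z axis and vertical above 2.95 rad and x of struck_b in the frame of drawer_floor between 0 and 0.225 m and y of struck_b in the frame of drawer_floor between -0.1 and 0.1 m and z of struck_b in the frame of drawer_floor between 0.006 and 0.017 m and value of joint chest_drawer0 above 0.08 m), for 0.2 s.
2. the drawer is slid shut on them (value of joint chest_drawer0 below 0.006 m), for 0.2 s.
At the end, for the whole second after the job is handed in: The drawer is shut to within 6 mm; every cancelled block lies in it face up (within 11 degrees), flat on its floor; every other block lies face up (within 11 degrees) flat on the bench with its middle over the brown paper (x of struck_a in the frame of drawer_floor between 0 and 0.225 m and y of struck_a in the frame of drawer_floor between -0.1 and 0.1 m and z of struck_a in the frame of drawer_floor between 0.006 and 0.017 m and angle between each of struck_a, struck_b, block_a, block_b, block_c, block_d's own z axis and vertical above 2.95 rad and x of struck_b in the frame of drawer_floor between 0 and 0.225 m and y of struck_b in the frame of drawer_floor between -0.1 and 0.1 m and z of struck_b in the frame of drawer_floor between 0.006 and 0.017 m and height (world z) of each of block_a, block_b, block_c, block_d below 0.016 m and x of block_a in the frame of paper between -0.21 and 0.21 m and y of block_a in the frame of paper between -0.28 and 0.28 m and x of block_b in the frame of paper between -0.21 and 0.21 m and y of block_b in the frame of paper between -0.28 and 0.28 m and x of block_c in the frame of paper between -0.21 and 0.21 m and y of block_c in the frame of paper between -0.28 and 0.28 m and x of block_d in the frame of paper between -0.21 and 0.21 m and y of block_d in the frame of paper between -0.28 and 0.28 m and value of joint chest_drawer0 below 0.006 m); the robot touches nothing.
It fails at once if the cup is moved more than 30 mm (distance of cup from where it was at the start of the episode above 0.03 m).
It fails at once if the ink tin is moved more than 30 mm (distance of tin from where it was at the start of the episode above 0.03 m).
It fails at once if the ink roller is moved more than 30 mm (distance of roller from where it was at the start of the episode above 0.03 m).
Of block_a, block_b, block_c, block_d only 3 to 4 are there at a start; the rules pass over those that are not, and their reading is None.
Of struck_a, struck_b only 1 to 2 are there at a start; the rules pass over those that are not, and their reading is None.
At some moment in a run one of block_a, block_b, block_c, block_d may be knocked a few centimetres aside while the robot is not near it.
Once in a run the grip may slacken for a moment while it holds something.
It also fails if it takes over 210 s, if anything falls off the work surface, if the arm or the gripper's body presses on something with over 40 N, if the wrist force passes 120 N, or if a joint passes its speed limit or range.

## Working session

There is one attempt and no reset: what is moved stays moved. The work goes in short steps, Python scripts to look and compute and a tool call to move; the robot and the scene stay as the last step left them, time stands still between calls to the robot, and variables do not carry over. Pictures are saved under pics/ and viewed, about 12 in all and at most 16, crops included, and the job is handed in when it is done.

Besides the shell and the picture viewer there is one more tool, called by a JSON object that holds its "name" and its "arguments", one argument or row to a line. servo_tool: Moves the arm, as the interface text tells. Its arguments: {"type":"object","properties":{"steps":{"type":"array"},"claw":{"type":"number"},"newtons":{"type":"number"}},"required":["steps"]}

```bash
ls; mkdir -p pics; cat > h.py <<'E'
import numpy as np, cv2
from plant import r, imaging, nets
def ray(p,u,v):
    f=p["image"].shape[0]/2/np.tan(np.radians(p["vfov"])/2)
    d=np.array([(u-p["cx"])/f,(v-p["cy"])/f]); s=d.copy()
    for _ in range(20): s=d/(1+p["k1"]*(s@s))
    T=np.array(p["T"]); return T[:3,3],T[:3,:3]@np.array([s[0],s[1],1])
def at(p,u,v,z):
    o,d=ray(p,u,v); return o+d*(z-o[2])/d[2]
def proj(p,X):
    T=np.array(p["T"]); f=p["image"].shape[0]/2/np.tan(np.radians(p["vfov"])/2)
    c=T[:3,:3].T@(np.array(X)-T[:3,3]); s=c[:2]/c[2]; s=s*(1+p["k1"]*(s@s)); return s*f+[p["cx"],p["cy"]]
def w(p,pos): T=np.array(p["T"]); return T[:3,:3]@np.array(pos)+T[:3,3]
def save(p,n,crop=None,sc=1):
    im=p["image"][...,::-1]
    if crop: im=im[crop[1]:crop[3],crop[0]:crop[2]]
    cv2.imwrite("pics/"+n,cv2.resize(im,None,fx=sc,fy=sc,interpolation=cv2.INTER_CUBIC))
E
python3 - <<'E'
from h import *
print(r.read_state(), r.grip_point_offset)
np.set_printoptions(precision=4,suppress=True)
a=imaging.get_image("top"); b=imaging.get_image("side")
save(a,"top0.png",sc=1.5); save(b,"side0.png",sc=1.5)
for p in (a,b):
    print(p["vfov"],p["k1"],np.array(p["T"]))
    for n in ["block_a","struck_a","paper","drawer_floor","chest_drawer0_handle","cup","tin","roller"]:
        print(n,[(round(d["conf"],2),w(p,d["position"]).round(3).tolist(),proj(p,w(p,d["position"])).round().tolist()) for d in nets.mark_of(p,n)])
E
```

```text
pics
{'time_s': 0.0, 'joint_pos': array([-8.04587959e+01,  3.02651100e+00,  8.03140941e+01,  8.32225329e-04,
        9.67497044e+01, -4.02936531e+00]), 'qd': array([ 0.00290072,  0.10076163, -0.05865467, -0.05104817, -0.03074581,
       -0.0409772 ]), 'joint_efforts': array([-7.20095850e-04, -3.81665540e+01, -3.60188627e+01, -7.73014267e-05,
        6.15577883e-03, -8.25781427e-06]), 'tool_pos': array([ 0.12314955, -0.51003589,  0.23046943]), 'eef_rot': array([-94.55378444,  89.90968681,  99.01688218]), 'contact_force': array([-0.13373664,  0.56571017,  0.01417888]), 'torque': array([-0.0182289 , -0.02727789,  0.05325319]), 'grip_width': 0.08502695274787811} 0.0187
51.018874881039466 0.048733738207042195 [[ 0.0152 -0.994   0.1082  0.4126]
 [-0.9999 -0.0149  0.0034  0.0777]
 [-0.0017 -0.1082 -0.9941  1.2792]
 [ 0.      0.      0.      1.    ]]
block_a [(0.89, [0.575, 0.312, 0.011], [182.0, 186.0]), (0.84, [0.446, 0.08, 0.015], [255.0, 228.0]), (0.75, [0.325, 0.276, 0.016], [191.0, 266.0]), (0.74, [0.447, 0.183, 0.012], [222.0, 227.0]), (0.7, [0.309, 0.155, 0.013], [230.0, 272.0]), (0.
[... 860 characters left out ...]
250.0]), (0.65, [0.576, 0.314, 0.014], [227.0, 235.0]), (0.65, [0.447, 0.076, 0.011], [293.0, 203.0]), (0.52, [0.449, 0.186, 0.007], [280.0, 223.0]), (0.52, [0.456, -0.051, 0.012], [304.0, 181.0])]
struck_a [(0.78, [0.605, 0.193, 0.012], [237.0, 210.0]), (0.34, [0.781, -0.042, 0.002], [225.0, 163.0])]
paper [(0.68, [0.539, 0.201, 0.001], [253.0, 219.0])]
drawer_floor [(0.88, [0.474, -0.232, 0.017], [317.0, 153.0])]
chest_drawer0_handle [(0.78, [0.416, -0.222, 0.063], [331.0, 148.0])]
cup [(0.88, [0.783, -0.041, -0.001], [224.0, 164.0]), (0.65, [0.416, -0.223, 0.059], [331.0, 149.0]), (0.34, [0.555, 0.505, -0.002], [202.0, 282.0])]
tin [(0.81, [0.768, 0.107, 0.001], [208.0, 186.0])]
roller []
```

View pics/top0.png

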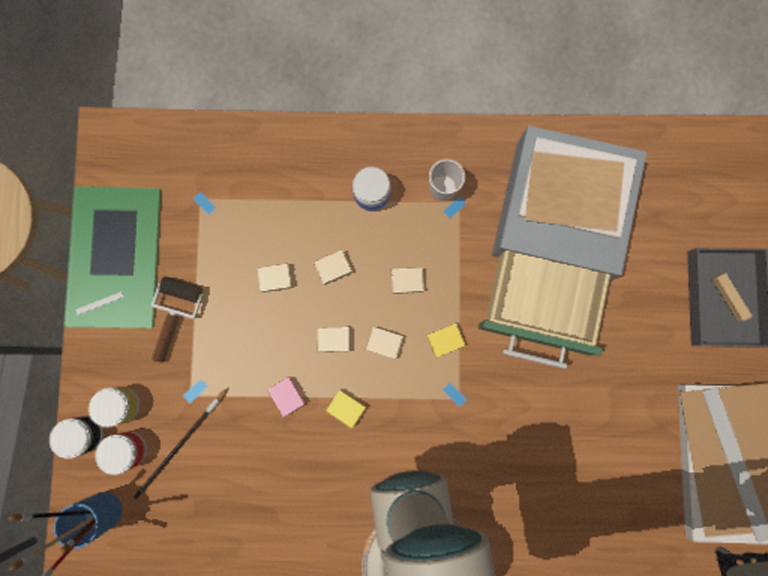

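View pics/side0.png

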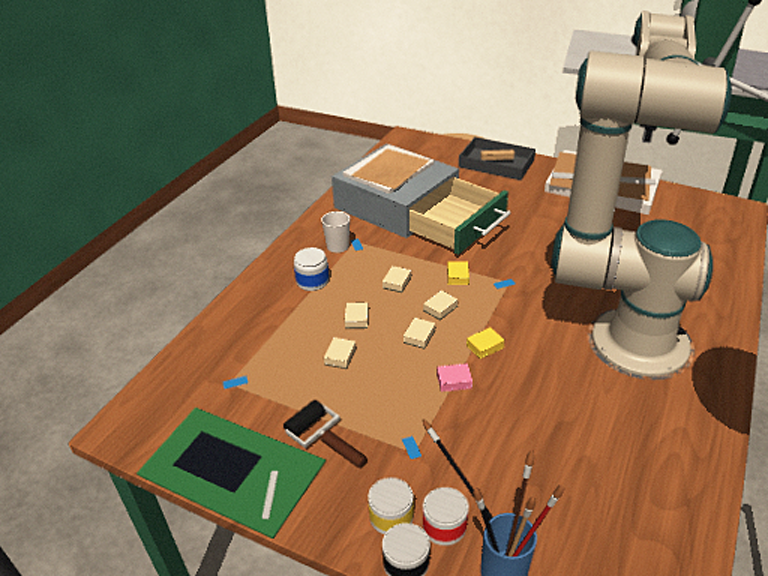

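The top view (1.5x pixels) shows five pale blocks on the paper, at (275,277), (333,266), (408,280), (333,340) and (385,343). The look-alikes are yellow at (446,340) and (346,408) and pink at (286,396), and I leave those alone. The open drawer is on the right, with the cup at (447,180) and the tin at (372,188).

The tool can only point down. So I will grip each block near one end, pivot it against the fixed unit's left top edge, stand it on its end, then tip it face up.

```bash
cat >> h.py <<'E'
from scipy.spatial.transform import Rotation as Ro
def Rt(): return Ro.from_euler('xyz',r.read_state()["eef_rot"],degrees=True).as_matrix()
def rects(p,label="block_a",z=23e-3):
    out=[]
    for lab in (label,):
        for d in nets.cut_out(p,lab):
            m=d["pixels"].astype(np.uint8); c=max(cv2.findContours(m,cv2.RETR_EXTERNAL,cv2.CHAIN_APPROX_NONE)[0],key=len)[:,0]
            P=np.array([at(p,u,v,z)[:2] for u,v in c])*1000
            (cx,cy),(a,b),_=R=cv2.minAreaRect(P.astype(np.float32)); B=cv2.boxPoints(R)
            e=[B[1]-B[0],B[2]-B[1]]; l=max(e,key=np.linalg.norm); l=l if l[1]>0 else -l
            col=np.median(p["image"][m>0],axis=0)
            out.append((round(d["conf"],2),round(cx),round(cy),round(min(a,b)),round(max(a,b)),round(np.degrees(np.arctan2(-l[0],l[1])),1),col.tolist()))
    return out
E
python3 - <<'E'
from h import *
np.set_printoptions(precision=3,suppress=True)
a=imaging.get_image("top")
for n in("block_a","struck_a"):
  for o in rects(a,n): print(o)
print(Rt())
for uv in [(530,128),(645,150),(622,276),(497,249)]: print(uv,at(a,uv[0]/1.5,uv[1]/1.5,.1))
save(a,"u.png",(310,70,450,260),4)
E
```

```text
(0.85, 448, 184, 53, 65, np.float32(1.3), [229.0, 213.0, 183.0])
(0.75, 577, 309, 53, 68, np.float32(9.7), [229.0, 212.0, 181.0])
(0.73, 453, -48, 52, 69, np.float32(25.1), [227.0, 203.0, 97.0])
(0.69, 334, 277, 50, 62, np.float32(-56.9), [227.0, 174.0, 189.0])
(0.65, 310, 156, 51, 64, np.float32(-33.2), [228.0, 212.0, 107.0])
(0.53, 445, 76, 49, 60, np.float32(-17.5), [227.0, 209.0, 178.0])
(0.39, 484, 518, 98, 174, np.float32(78.8), [78.0, 60.0, 49.0])
(0.73, 574, 32, 51, 63, np.float32(0.8), [223.0, 204.0, 172.0])
(0.7, 793, -49, 70, 88, np.float32(-89.5), [146.0, 136.0, 126.0])
(0.68, 600, 189, 54, 69, np.float32(25.6), [226.0, 208.0, 176.0])
[[ 0.     0.235 -0.972]
 [-0.    -0.972 -0.235]
 [-1.     0.     0.   ]]
(530, 128) [ 0.877 -0.21   0.1  ]
(645, 150) [ 0.833 -0.437  0.1  ]
(622, 276) [ 0.579 -0.386  0.1  ]
(497, 249) [ 0.629 -0.144  0.1  ]
```

View pics/u.png

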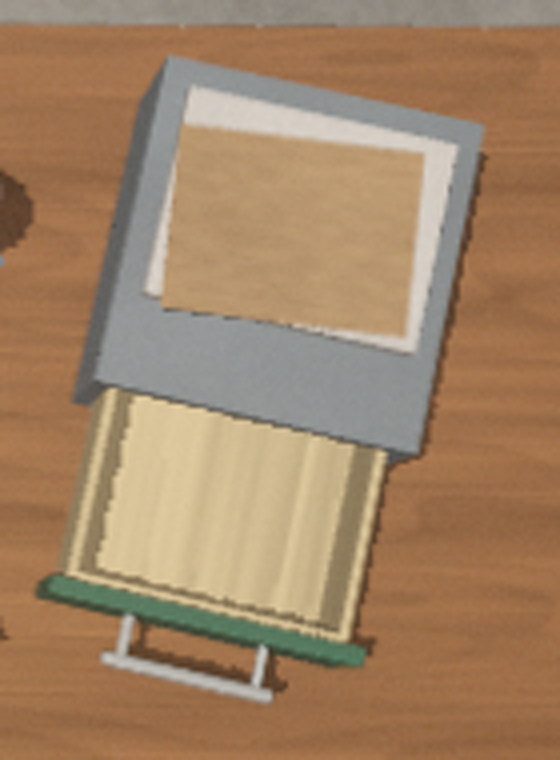

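```bash
cat > g.py <<'E'
import sys; from h import *
np.set_printoptions(precision=3,suppress=True)
def go(*wps):
    s=r.read_state(); R=Rt(); p=np.array(s["tool_pos"])*1000; a=np.degrees(np.arctan2(R[1,1],R[0,1]))
    print("t",round(s["time_s"],1),"tcp",p.round(1),"ang",a.round(1),"w",s["grip_width"],"F",np.round(s["contact_force"],1))
    for x,y,z,b in wps:
        t=-np.radians(b-a); c,sn=np.cos(np.radians(b)),np.sin(np.radians(b)); d=np.array([x,y,z])-p
        print((x,y,z,b),"turn",round(t,3),"shift xyz",round(-d[2],1),round(d[0]*c+d[1]*sn,1),round(d[0]*sn-d[1]*c,1)); p=np.array([x,y,z]);a=b
if __name__=="__main__": go(*[tuple(map(float,q.split(','))) for q in sys.argv[1:]])
E
python3 - <<'E'
from h import *
a=imaging.get_image("top")
P=[at(a,310+u/4,70+v/4,.1) for u,v in [(95,380),(165,57),(420,455),(483,127)]]
print(np.round(P,4),[np.linalg.norm(P[i]-P[j]).round(3) for i,j in((0,1),(0,2),(1,3))]); d=P[1]-P[0]; e=P[2]-P[0]
print(np.degrees(np.arctan2(d[1],d[0])),np.degrees(np.arctan2(e[0],-e[1])))
E
python3 g.py 450,94,230,-17.5
```

```text
[[ 0.6325 -0.1508  0.1   ]
 [ 0.8801 -0.2041  0.1   ]
 [ 0.5798 -0.3874  0.1   ]
 [ 0.8275 -0.4393  0.1   ]] [np.float64(0.253), np.float64(0.242), np.float64(0.241)]
-12.14000626966692 -12.56397475546919
t 1.1 tcp [ 123.2 -510.4  231.3] ang -76.4 w 0.0855062964165203 F [0.5 0.1 0. ]
(450.0, 94.0, 230.0, -17.5) turn -1.029 shift xyz 1.3 130.0 -674.7
```

Unit edge: front-left corner is at about (632,-151) mm and the yaw is -12.3°. Candidates by pixel (1.5x) are pale (275,277), (333,266), (408,280), (333,340), (385,343), plus yellow (446,340), (346,408) and pink (286,396). I choose the pale one at (385,343) first.

{"name": "servo_tool", "arguments": {
  "steps": [
    [0,0,0,-0.1143],
    [0,0,0,-0.1143],
    [0,0,0,-0.1143],
    [0,0,0,-0.1143],
    [0,0,0,-0.1143],
    [0,0,0,-0.1143],
    [0,0,0,-0.1143],
    [0,0,0,-0.1143],
    [0,0,0,-0.1143],
    [0,6,-31,0],
    [0,6,-31,0],
    [0,6,-31,0],
    [0,6,-31,0],
    [0,6,-31,0],
    [0,6,-31,0],
    [0,6,-31,0],
    [0,6,-31,0],
    [0,6,-31,0],
    [0,6,-31,0],
    [0,6,-31,0]
  ],
  "claw": 70,
  "newtons": 20
}}

```text
time_s: 2.77
tool_pos: [0.289, -0.2036, 0.2315]
eef_rot: [67.2, 89.9, -40.3]
contact_force: [-0.1, 0.0, 0.7]
grip_width: 0.0702
```

{"name": "servo_tool", "arguments": {
  "steps": [
    [5,6,-31,0],
    [5,6,-31,0],
    [5,6,-31,0],
    [5,6,-31,0],
    [5,6,-31,0],
    [5,6,-31,0],
    [5,6,-31,0],
    [5,6,-31,0],
    [5,6,-31,0],
    [5,6,-31,0],
    [5,4,-24,0],
    [0,0,0,0],
    [0,0,0,0]
  ]
}}

```text
time_s: 3.85
tool_pos: [0.4499, 0.0951, 0.1757]
eef_rot: [-56.1, 89.9, -163.5]
contact_force: [-0.2, -0.6, -1.4]
grip_width: 0.0699
```

```bash
python3 g.py 450,94,3,-17.5; python3 - <<'E'
from h import *
a=imaging.get_image("wrist"); save(a,"w1.png")
for n in("block_a",):
  for o in rects(a,n): print(o)
E
```

```text
t 3.9 tcp [449.9  95.1 175.7] ang -17.4 w 0.06993023821519902 F [-0.2 -0.6 -1.4]
(450.0, 94.0, 3.0, -17.5) turn 0.002 shift xyz 172.7 0.4 1.0
(0.97, 335, 274, 60, 66, np.float32(-56.2), [206.0, 131.0, 149.0])
(0.82, 450, 184, 51, 64, np.float32(2.3), [206.0, 184.0, 148.0])
(0.65, 453, -43, 55, 75, np.float32(23.1), [116.0, 93.0, 14.0])
(0.61, 313, 155, 58, 68, np.float32(-32.1), [199.0, 169.0, 16.0])
(0.56, 445, 80, 51, 68, np.float32(-15.8), [194.0, 170.0, 132.0])
```

View pics/w1.png

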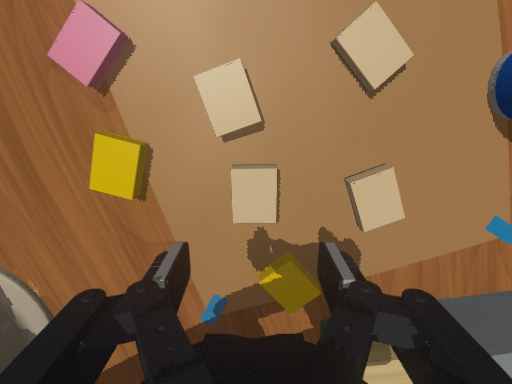

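Wrist view: the chosen block is at (254,194), aligned and centred between the fingers; the yellow one at (290,282) is clear of them.

{"name": "servo_tool", "arguments": {
  "steps": [
    [28,0,0,0],
    [28,0,0,0],
    [28,0,0,0],
    [28,0,0,0],
    [28,0,0,0],
    [20,0,0,0],
    [12,0,0,0],
    [0,0,0,0],
    [0,0,0,0]
  ]
}}

```text
time_s: 4.7
tool_pos: [0.45, 0.0935, 0.0046]
eef_rot: [-27.5, 90.0, -135.0]
contact_force: [0.0, -0.9, 0.4]
grip_width: 0.0699
```

{"name": "servo_tool", "arguments": {
  "steps": [
    [0,0,0,0],
    [0,0,0,0],
    [0,0,0,0],
    [0,0,0,0],
    [0,0,0,0],
    [0,0,0,0]
  ],
  "claw": 40,
  "newtons": 20
}}

```text
time_s: 5.2
tool_pos: [0.4512, 0.0942, 0.006]
eef_rot: [102.7, 89.8, -4.8]
contact_force: [-1.2, -1.2, 7.6]
grip_width: 0.0494
```

{"name": "servo_tool", "arguments": {
  "steps": [
    [-20,0,0,0],
    [-25,0,0,0],
    [-30,0,0,0],
    [-30,0,0,0],
    [-20,0,0,0],
    [0,0,0,0]
  ]
}}

```text
time_s: 5.7
tool_pos: [0.4526, 0.0947, 0.1349]
eef_rot: [114.3, 89.4, 6.8]
contact_force: [0.0, -0.1, -0.2]
grip_width: 0.0495
```

```bash
python3 g.py 668,-127,130,-12.3 668,-127,107,-12.3
```

```text
t 5.7 tcp [452.6  94.7 134.9] ang -17.5 w 0.04948742432228885 F [ 0.  -0.1 -0.2]
(668.0, -127.0, 130.0, -12.3) turn -0.091 shift xyz 4.9 257.7 170.7
(668.0, -127.0, 107.0, -12.3) turn -0.0 shift xyz 23.0 0.0 -0.0
```

{"name": "servo_tool", "arguments": {
  "steps": [
    [0,0,0,-0.09],
    [0,26,17,0],
    [0,26,17,0],
    [0,26,17,0],
    [0,26,17,0],
    [0,26,17,0],
    [0,26,17,0],
    [0,26,17,0],
    [1,26,17,0],
    [2,26,17,0],
    [2,24,17,0],
    [0,0,0,0],
    [0,0,0,0]
  ]
}}

```text
time_s: 6.78
tool_pos: [0.6655, -0.1278, 0.1218]
eef_rot: [-92.2, 89.8, 165.4]
contact_force: [-0.4, -0.5, 0.2]
grip_width: 0.0496
```

```bash
python3 g.py 668,-127,107,-12.3; python3 - <<'E'
from h import *
a=imaging.get_image("side"); c=proj(a,(.67,-.14,.11)).astype(int); print(c)
save(a,"s2.png",(c[0]-50,c[1]-45,c[0]+50,c[1]+45),6)
E
```

```text
t 6.8 tcp [ 665.5 -127.8  121.8] ang -12.4 w 0.049565184874674234 F [-0.4 -0.5  0.2]
(668.0, -127.0, 107.0, -12.3) turn -0.002 shift xyz 14.8 2.3 -1.3
[261 133]
```

View pics/s2.png

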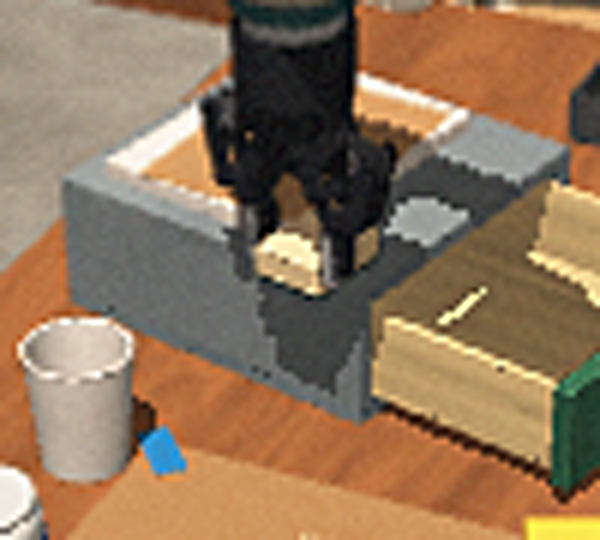

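The side crop shows the block held level at about (300,260), its free end over the unit's left edge. I pivot it now.

{"name": "servo_tool", "arguments": {
  "steps": [
    [8,2,-1,0],
    [8,0,0,0],
    [5,0,-1,0],
    [5,0,-1,0],
    [6,0,-1,0],
    [5,0,1,0],
    [5,0,2,0],
    [5,0,3,0],
    [4,0,4,0],
    [4,0,4,0],
    [2,0,2.5,0],
    [0,0,0,0],
    [0,0,0,0]
  ]
}}

```text
time_s: 7.92
tool_pos: [0.6664, -0.1317, 0.0699]
eef_rot: [173.8, 89.4, 71.8]
contact_force: [-1.7, 26.3, 13.1]
grip_width: 0.0493
```

```bash
python3 g.py; python3 - <<'E'
from h import *
a=imaging.get_image("side"); c=proj(a,(.67,-.14,.08)).astype(int)
save(a,"s3.png",(c[0]-50,c[1]-45,c[0]+50,c[1]+45),6)
E
```

```text
t 7.9 tcp [ 666.4 -131.7   69.9] ang -12.0 w 0.04934150340630796 F [-1.7 26.3 13.1]
```

View pics/s3.png

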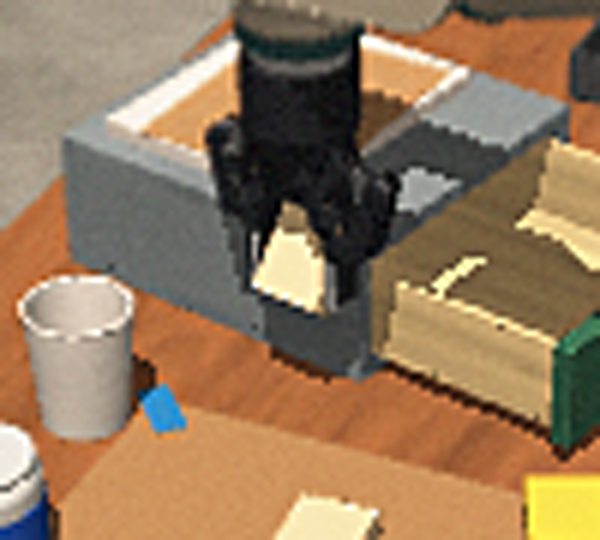

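The force of about 29 N along the block's normal and the geometry suggest the block stopped at about 64°, its upper end jammed in the finger linkages. I'll back off, set it down on the paper and regrip nearer its middle.

{"name": "servo_tool", "arguments": {
  "steps": [
    [-4,0,-12,0],
    [-10,0,-12,0],
    [-10,0,-10,0],
    [-10,0,0,0],
    [0,-20,-10,0],
    [0,-25,-15,0],
    [0,-25,-15,0],
    [0,-10,-5,0],
    [0,0,0,0]
  ]
}}

```text
time_s: 8.72
tool_pos: [0.6027, -0.044, 0.1025]
eef_rot: [81.7, 90.0, -20.6]
contact_force: [0.3, 0.1, -1.0]
grip_width: 0.0499
```

```bash
python3 g.py 560,-50,13,-12.3
```

```text
t 8.7 tcp [602.7 -44.  102.5] ang -12.3 w 0.04993309366724441 F [ 0.3  0.1 -1. ]
(560.0, -50.0, 13.0, -12.3) turn 0.001 shift xyz 89.5 -40.5 14.9
```

{"name": "servo_tool", "arguments": {
  "steps": [
    [0,-20,7,0],
    [15,-20,8,0],
    [25,0,0,0],
    [25,0,0,0],
    [20,0,0,0],
    [4,0,0,0],
    [0,0,0,0],
    [0,0,0,0]
  ]
}}

```text
time_s: 9.38
tool_pos: [0.5626, -0.052, 0.0137]
eef_rot: [84.2, 89.9, -18.2]
contact_force: [0.6, 0.2, -0.8]
grip_width: 0.0497
```

```bash
python3 - <<'E'
from h import *
a=imaging.get_image("side"); c=proj(a,(.56,-.05,.03)).astype(int)
save(a,"s4.png",(c[0]-50,c[1]-45,c[0]+50,c[1]+45),6)
E
```

```text
(no output)
```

View pics/s4.png

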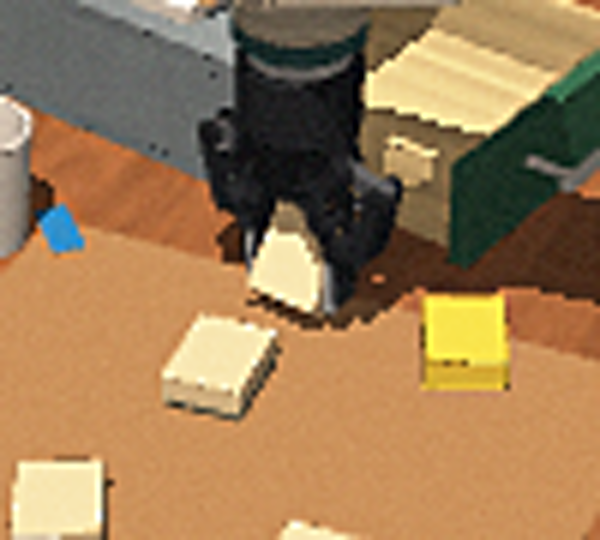

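{"name": "servo_tool", "arguments": {
  "steps": [
    [3,0,0,0],
    [3,0,0,0],
    [3,0,-2,0],
    [0,0,-2,0],
    [0,0,0,0]
  ]
}}

```text
time_s: 9.85
tool_pos: [0.5635, -0.0481, 0.005]
eef_rot: [67.6, 89.8, -34.7]
contact_force: [-1.0, -3.3, 6.1]
grip_width: 0.0495
```

{"name": "servo_tool", "arguments": {
  "steps": [
    [-1,0,0,0],
    [0,0,0,0],
    [0,0,0,0],
    [0,0,0,0],
    [-25,0,0,0],
    [-30,0,0,0],
    [-30,0,0,0],
    [-30,0,-15,0],
    [-30,0,-30,0],
    [0,0,-30,0],
    [0,0,-30,0],
    [0,0,0,0]
  ],
  "claw": 75
}}

```text
time_s: 10.85
tool_pos: [0.5852, 0.0593, 0.1492]
eef_rot: [158.0, 89.9, 56.0]
contact_force: [0.2, -0.2, -0.6]
grip_width: 0.0751
```

```bash
python3 g.py; python3 - <<'E'
from h import *
a=imaging.get_image("wrist"); save(a,"w2.png")
for n in("block_a","struck_a"):
  for o in rects(a,n): print(o)
E
```

```text
t 10.8 tcp [585.2  59.3 149.2] ang -12.1 w 0.07510119427171781 F [ 0.2 -0.2 -0.6]
(0.81, 455, 183, 59, 66, np.float32(1.5), [201.0, 177.0, 139.0])
(0.7, 345, 142, 13, 64, np.float32(-27.1), [91.0, 73.0, 10.0])
(0.68, 559, -69, 50, 75, np.float32(-12.1), [115.0, 97.0, 72.0])
(0.82, 602, 188, 50, 66, np.float32(25.1), [211.0, 197.0, 162.0])
(0.72, 577, 34, 51, 69, np.float32(4.2), [197.0, 173.0, 134.0])
```

View pics/w2.png

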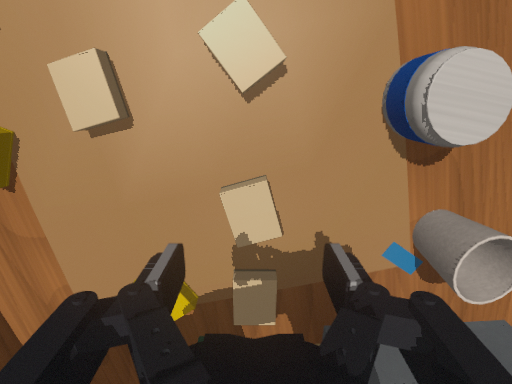

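The block fell back face down at about (558,-66), yaw -12°, and nothing else moved. I regrip it close to its middle.

```bash
python3 g.py 559,-60,149,-12.3 559,-60,8,-12.3
```

```text
t 11.0 tcp [584.4  54.6 148.2] ang -12.3 w 0.07485661177704359 F [-0.8 -1.2 -0.2]
(559.0, -60.0, 149.0, -12.3) turn -0.0 shift xyz -0.8 -0.4 117.4
(559.0, -60.0, 8.0, -12.3) turn -0.0 shift xyz 141.0 0.0 -0.0
```

{"name": "servo_tool", "arguments": {
  "steps": [
    [0,0,30,0],
    [0,0,30,0],
    [0,0,30,0],
    [0,0,27,0],
    [20,0,0,0],
    [30,0,0,0],
    [30,0,0,0],
    [30,0,0,0],
    [20,0,0,0],
    [10,0,0,0],
    [0,0,0,0],
    [0,0,0,0]
  ],
  "claw": 68
}}

```text
time_s: 12.0
tool_pos: [0.5598, -0.0604, 0.0093]
eef_rot: [60.1, 90.0, -42.3]
contact_force: [-0.1, 1.1, 0.6]
grip_width: 0.0684
```

{"name": "servo_tool", "arguments": {
  "steps": [
    [0,0,0,0],
    [0,0,0,0],
    [0,0,0,0],
    [0,0,0,0],
    [0,0,0,0],
    [-20,0,0,0],
    [-30,0,0,0],
    [-30,0,0,0],
    [-30,0,0,0],
    [-10,0,0,0],
    [0,0,0,0]
  ],
  "claw": 40,
  "newtons": 20
}}

```text
time_s: 12.92
tool_pos: [0.5614, -0.0599, 0.1325]
eef_rot: [92.1, 89.6, -10.2]
contact_force: [0.3, -0.2, -0.6]
grip_width: 0.049
```

```bash
python3 g.py 666,-135,128,-12.3 666,-135,107,-12.3
```

```text
t 12.9 tcp [561.4 -59.9 132.5] ang -12.3 w 0.04902273175963978 F [ 0.3 -0.2 -0.6]
(666.0, -135.0, 128.0, -12.3) turn -0.0 shift xyz 4.5 118.2 51.1
(666.0, -135.0, 107.0, -12.3) turn -0.0 shift xyz 21.0 0.0 -0.0
```

{"name": "servo_tool", "arguments": {
  "steps": [
    [0,20,9,0],
    [0,25,11,0],
    [1,25,11,0],
    [2,25,11,0],
    [2,23,9,0],
    [6,0,0,0],
    [6,0,0,0],
    [6,0,0,0],
    [0,0,0,0]
  ]
}}

```text
time_s: 13.67
tool_pos: [0.6646, -0.1336, 0.1059]
eef_rot: [107.6, 89.8, 5.3]
contact_force: [1.8, 0.4, 3.9]
grip_width: 0.0496
```

{"name": "servo_tool", "arguments": {
  "steps": [
    [4,0,-1,0],
    [4,0,-2,0],
    [5,0,-2,0],
    [5,0,0,0],
    [5,0,1,0],
    [4,0,2,0],
    [4,0,3,0],
    [4,0,3,0],
    [3,0,3,0],
    [0,0,3,0],
    [0,0,0,0]
  ]
}}

```text
time_s: 14.58
tool_pos: [0.6648, -0.1332, 0.0739]
eef_rot: [160.8, 89.1, 59.0]
contact_force: [-2.9, 40.3, 30.0]
grip_width: 0.0499
```

```bash
python3 g.py; python3 - <<'E'
from h import *
a=imaging.get_image("side"); c=proj(a,(.67,-.14,.08)).astype(int)
save(a,"s5.png",(c[0]-35,c[1]-35,c[0]+35,c[1]+35),7)
E
```

```text
t 14.6 tcp [ 664.8 -133.2   73.9] ang -11.8 w 0.04992364906978575 F [-2.9 40.3 30. ]
```

View pics/s5.png

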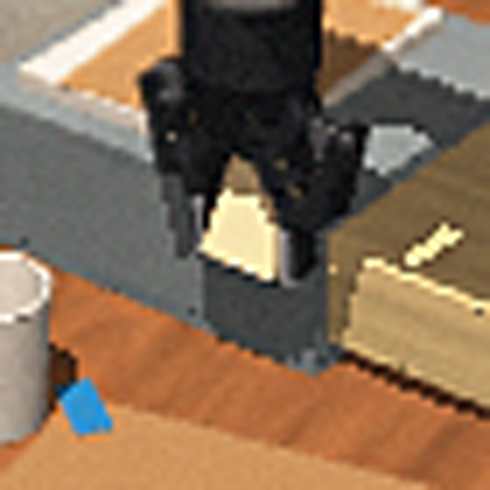

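The force direction gives about 53°, so the linkages limit upward tilt even with a mid grip. I'll swing the long end downward instead: grip at the very end, lift, and ease the claw so gravity turns the block. First I set it back down.

{"name": "servo_tool", "arguments": {
  "steps": [
    [-6,0,-12,0],
    [-12,0,-12,0],
    [-12,0,-12,0],
    [-8,-20,-15,0],
    [0,-25,-15,0],
    [0,-25,-15,0],
    [0,-25,-10,0],
    [20,0,0,0],
    [28,0,0,0],
    [28,0,0,0],
    [10,0,0,0],
    [0,0,0,0]
  ]
}}

```text
time_s: 15.63
tool_pos: [0.5862, -0.035, 0.0165]
eef_rot: [-82.6, 89.6, 175.0]
contact_force: [-0.7, 0.9, -0.6]
grip_width: 0.0493
```

{"name": "servo_tool", "arguments": {
  "steps": [
    [4,0,0,0],
    [0,0,0,0],
    [0,0,0,0]
  ]
}}

```text
time_s: 15.88
tool_pos: [0.5896, -0.0355, 0.0174]
eef_rot: [92.6, 89.9, -9.7]
contact_force: [0.2, -0.7, 0.2]
grip_width: 0.0493
```

{"name": "servo_tool", "arguments": {
  "steps": [
    [-3,0,20,0],
    [0,0,0,0]
  ]
}}

```text
time_s: 16.05
tool_pos: [0.5851, -0.057, 0.0207]
eef_rot: [71.6, 89.8, -30.8]
contact_force: [0.1, -0.8, -0.4]
grip_width: 0.0496
```

{"name": "servo_tool", "arguments": {
  "steps": [
    [4,0,0,0],
    [0,0,0,0],
    [0,0,0,0],
    [0,0,0,0],
    [-25,0,0,0],
    [-30,0,0,0],
    [-30,0,0,0],
    [-30,0,-30,0],
    [-20,0,-30,0],
    [0,0,-30,0],
    [0,0,0,0]
  ],
  "claw": 70
}}

```text
time_s: 16.97
tool_pos: [0.6047, 0.0376, 0.1514]
eef_rot: [124.7, 89.7, 22.7]
contact_force: [-0.3, -0.3, -0.9]
grip_width: 0.0701
```

```bash
python3 - <<'E'
from h import *
a=imaging.get_image("wrist")
for n in("block_a","struck_a"):
  for o in rects(a,n): print(o)
E
python3 g.py 578,-36,140,-12.3 578,-36,9,-12.3
```

```text
(0.93, 456, 182, 61, 67, np.float32(2.6), [203.0, 179.0, 141.0])
(0.65, 581, -86, 51, 77, np.float32(-11.9), [117.0, 99.0, 73.0])
(0.58, 450, -28, 31, 67, np.float32(-61.6), [203.0, 173.0, 15.0])
(0.8, 577, 33, 52, 67, np.float32(4.4), [201.0, 177.0, 137.0])
(0.57, 603, 187, 51, 67, np.float32(25.2), [214.0, 203.0, 169.0])
(0.32, 565, -146, 6, 56, np.float32(77.8), [90.0, 74.0, 51.0])
t 17.1 tcp [603.1  32.7 148.5] ang -12.3 w 0.06992672120082252 F [-0.4 -0.2  0.2]
(578.0, -36.0, 140.0, -12.3) turn 0.0 shift xyz 8.5 -9.9 72.5
(578.0, -36.0, 9.0, -12.3) turn -0.0 shift xyz 131.0 0.0 -0.0
```

```bash
python3 g.py 585,-62,140,-12.3
```

```text
t 17.1 tcp [603.1  32.7 148.5] ang -12.3 w 0.06992672120082252 F [-0.4 -0.2  0.2]
(585.0, -62.0, 140.0, -12.3) turn 0.0 shift xyz 8.5 2.5 96.4
```

{"name": "servo_tool", "arguments": {
  "steps": [
    [0,2,30,0],
    [0,0,35,0],
    [10,0,31,0],
    [30,0,0,0],
    [30,0,0,0],
    [30,0,0,0],
    [25,0,0,0],
    [14,0,0,0],
    [0,0,0,0],
    [0,0,0,0]
  ]
}}

```text
time_s: 17.95
tool_pos: [0.584, -0.0625, 0.0094]
eef_rot: [-80.8, 89.9, 176.8]
contact_force: [0.2, -0.4, 0.9]
grip_width: 0.07
```

{"name": "servo_tool", "arguments": {
  "steps": [
    [0,0,0,0],
    [0,0,0,0],
    [0,0,0,0],
    [0,0,0,0],
    [0,0,0,0],
    [-20,0,0,0],
    [-25,0,0,0],
    [-20,0,0,0],
    [0,0,0,0],
    [0,0,0,0]
  ],
  "claw": 40,
  "newtons": 20
}}

```text
time_s: 18.78
tool_pos: [0.5856, -0.0617, 0.0766]
eef_rot: [92.8, 89.8, -9.5]
contact_force: [-0.7, 0.1, -0.6]
grip_width: 0.0491
```

```bash
cat > m.py <<'E'
from h import *
a=imaging.get_image("side"); s=r.read_state(); t=np.array(s["tool_pos"])*1000
for n in ("block_a","struck_a"):
    for d in nets.mark_of(a,n):
        p=w(a,d["position"])*1000
        if np.hypot(*(p-t)[:2])<70: print(n,round(d["conf"],2),(p-t).round(),"rel tcp")
print(t.round(1),s["grip_width"])
E
python3 m.py
```

```text
block_a 0.49 [ -4. -36.  -2.] rel tcp
[584.7 -61.5  74.9] 0.048914013000406986
```

{"name": "servo_tool", "arguments": {
  "steps": [
    [0,0,0,0],
    [0,0,0,0],
    [0,0,0,0]
  ],
  "claw": 49
}}

```text
time_s: 19.18
tool_pos: [0.5845, -0.0616, 0.0744]
eef_rot: [-83.8, 89.9, 173.8]
contact_force: [0.3, 0.3, -1.2]
grip_width: 0.0494
```

```bash
python3 m.py
```

```text
block_a 0.66 [ -4. -33.  -4.] rel tcp
[584.6 -61.6  74.6] 0.04904462078155742
```

{"name": "servo_tool", "arguments": {
  "steps": [
    [0,0,0,0],
    [0,0,0,0],
    [0,0,0,0]
  ],
  "claw": 49.7
}}

```text
time_s: 19.58
tool_pos: [0.5849, -0.0616, 0.0753]
eef_rot: [55.2, 90.0, -47.1]
contact_force: [0.1, -0.3, -0.2]
grip_width: 0.0495
```

```bash
python3 m.py
```

```text
block_a 0.67 [ -5. -32.  -1.] rel tcp
[584.9 -61.6  75.2] 0.04982059958534067
```

{"name": "servo_tool", "arguments": {
  "steps": [
    [0,0,0,0],
    [0,0,0,0],
    [0,0,0,0]
  ],
  "claw": 50.0
}}

```text
time_s: 19.98
tool_pos: [0.5849, -0.0617, 0.0753]
eef_rot: [68.5, 90.0, -33.9]
contact_force: [-0.6, 0.8, 0.4]
grip_width: 0.0497
```

```bash
python3 m.py
```

```text
block_a 0.68 [  8.  12. -41.] rel tcp
[584.9 -61.6  75.3] 0.04980839832998009
```

{"name": "servo_tool", "arguments": {
  "steps": [
    [0,0,0,0],
    [0,0,0,0],
    [0,0,0,0]
  ],
  "claw": 50.2
}}

```text
time_s: 20.38
tool_pos: [0.5849, -0.0616, 0.0752]
eef_rot: [45.3, 90.0, -57.1]
contact_force: [0.1, 1.1, 0.4]
grip_width: 0.0502
```

```bash
python3 m.py
```

```text
block_a 0.47 [  4.  40. -51.] rel tcp
[584.9 -61.6  75.2] 0.05026095175320028
```

```bash
python3 - <<'E'
from h import *
a=imaging.get_image("side"); c=proj(a,(.58,-.05,.04)).astype(int)
save(a,"s6.png",(c[0]-45,c[1]-40,c[0]+45,c[1]+40),6)
E
```

```text
(no output)
```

View pics/s6.png

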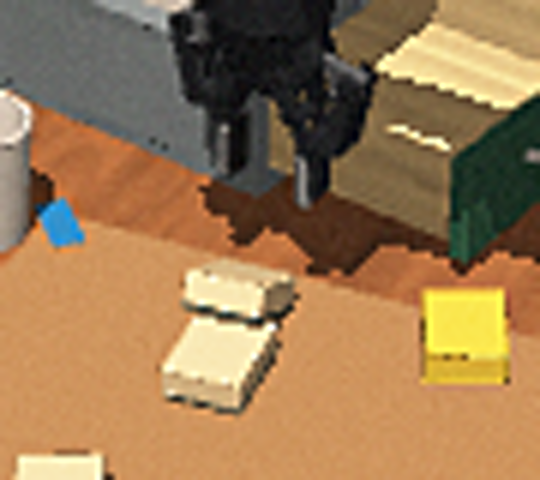

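{"name": "servo_tool", "arguments": {
  "steps": [
    [-30,0,-20,0],
    [-35,0,-30,0],
    [-10,0,-30,0],
    [0,0,-30,0],
    [0,0,0,0]
  ],
  "claw": 70
}}

```text
time_s: 21.0
tool_pos: [0.6087, 0.0477, 0.1483]
eef_rot: [133.1, 89.8, 31.0]
contact_force: [-0.1, -0.1, -0.3]
grip_width: 0.0701
```

```bash
python3 g.py;python3 - <<'E'
from h import *
a=imaging.get_image("wrist"); save(a,"w3.png")
for n in("block_a","struck_a"):
  for o in rects(a,n): print(o)
E
```

```text
t 21.0 tcp [608.7  47.7 148.3] ang -12.1 w 0.07014958162875262 F [-0.1 -0.1 -0.3]
(0.88, 456, 183, 62, 67, np.float32(1.6), [202.0, 179.0, 140.0])
(0.72, 449, -23, 23, 65, np.float32(-63.0), [202.0, 172.0, 15.0])
(0.69, 585, -20, 59, 62, np.float32(5.3), [117.0, 98.0, 72.0])
(0.92, 577, 34, 53, 69, np.float32(4.0), [200.0, 176.0, 137.0])
(0.58, 603, 188, 51, 68, np.float32(25.6), [214.0, 202.0, 168.0])
```

View pics/w3.png

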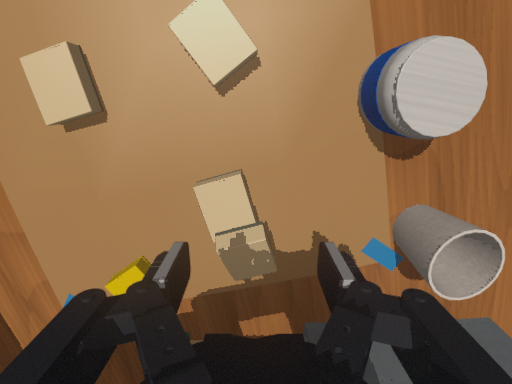

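Wrist view: the eased block swung, dropped, and now lies back-up at (246,252), touching block C at (225,205). Easing the claw does work: it let go between 49.7 and 50. I'll refine it lower down and in free space, gripping with the correct offset.

```bash
cat > k.py <<'E'
from h import *
import sys
for c in (sys.argv[1:] or ["side","wrist"]):
    a=imaging.get_image(c)
    for n in ("block_a","struck_a"):
        print(c,n,[(round(d["conf"],2),(w(a,d["position"])*1000).round().astype(int).tolist()) for d in nets.mark_of(a,n) if d["conf"]>.3])
E
python3 k.py side wrist top
```

```text
side block_a [(0.78, [580, 310, 16]), (0.74, [457, -50, 13]), (0.64, [332, 278, 13]), (0.61, [310, 156, 14]), (0.6, [450, 187, 10]), (0.47, [591, -27, 25])]
side struck_a [(0.66, [605, 192, 9]), (0.55, [576, 32, 10])]
wrist block_a [(0.93, [595, -21, 26]), (0.84, [452, -54, 9]), (0.66, [448, 180, 11])]
wrist struck_a [(0.94, [600, 189, 9]), (0.77, [573, 33, 13]), (0.61, [542, 198, 2])]
top block_a [(0.9, [330, 276, 15]), (0.87, [574, 308, 9]), (0.87, [309, 157, 14]), (0.83, [449, 185, 13]), (0.52, [588, -21, 24]), (0.43, [448, -52, 12])]
top struck_a [(0.75, [600, 188, 10]), (0.56, [574, 32, 14])]
```

```bash
python3 g.py 590,-41,140,-3 590,-41,8,-3 590,-41,110,-3 470,40,110,0
```

```text
t 21.6 tcp [607.7  42.6 146.8] ang -12.4 w 0.07031272043459381 F [-0.2  0.1  0.3]
(590.0, -41.0, 140.0, -3.0) turn -0.164 shift xyz 6.8 -13.3 84.4
(590.0, -41.0, 8.0, -3.0) turn -0.0 shift xyz 132.0 0.0 -0.0
(590.0, -41.0, 110.0, -3.0) turn -0.0 shift xyz -102.0 0.0 -0.0
(470.0, 40.0, 110.0, 0.0) turn -0.052 shift xyz -0.0 -120.0 -81.0
```

{"name": "servo_tool", "arguments": {
  "steps": [
    [0,0,0,-0.082],
    [0,0,0,-0.082],
    [0,-4,28,0],
    [0,-5,28,0],
    [7,-4,28,0],
    [30,0,0,0],
    [30,0,0,0],
    [30,0,0,0],
    [25,0,0,0],
    [15,0,0,0],
    [2,0,0,0],
    [0,0,0,0]
  ]
}}

```text
time_s: 22.6
tool_pos: [0.5899, -0.0402, 0.0071]
eef_rot: [-92.0, 89.9, 175.1]
contact_force: [-0.8, 0.6, 0.2]
grip_width: 0.0701
```

{"name": "servo_tool", "arguments": {
  "steps": [
    [0,0,0,0],
    [0,0,0,0],
    [0,0,0,0],
    [0,0,0,0],
    [0,0,0,0],
    [-15,0,0,0],
    [-30,0,0,0],
    [-30,0,0,0],
    [-25,0,0,0],
    [0,-25,-16,-0.05],
    [0,-30,-20,0],
    [0,-30,-20,0],
    [0,-30,-20,0],
    [0,-5,-5,0],
    [20,0,0,0],
    [20,0,0,0],
    [10,0,0,0],
    [0,0,0,0]
  ],
  "claw": 40
}}

```text
time_s: 24.1
tool_pos: [0.47, 0.0421, 0.0557]
eef_rot: [-88.0, 89.8, -178.1]
contact_force: [-1.3, 1.0, -1.0]
grip_width: 0.051
```

```bash
python3 m.py
```

```text
block_a 0.63 [-4. 16. 10.] rel tcp
[470.9  42.   57.2] 0.0513525608700856
```

{"name": "servo_tool", "arguments": {
  "steps": [
    [10,0,0,0],
    [0,0,0,0],
    [0,0,0,0]
  ],
  "claw": 50.5
}}

```text
time_s: 24.5
tool_pos: [0.4712, 0.0421, 0.0475]
eef_rot: [-80.2, 90.0, -170.3]
contact_force: [0.6, 0.0, -0.0]
grip_width: 0.0512
```

```bash
python3 m.py
```

```text
block_a 0.7 [-3. 18. 13.] rel tcp
[471.4  42.1  47.8] 0.05082199574212363
```

{"name": "servo_tool", "arguments": {
  "steps": [
    [0,0,0,0],
    [0,0,0,0],
    [0,0,0,0]
  ],
  "claw": 51.2
}}

```text
time_s: 24.9
tool_pos: [0.4715, 0.0422, 0.048]
eef_rot: [70.9, 90.0, -19.2]
contact_force: [0.1, 0.7, -0.9]
grip_width: 0.0513
```

```bash
python3 m.py
```

```text
block_a 0.7 [-0. 18. 16.] rel tcp
[471.4  42.2  48. ] 0.051265853943321185
```

{"name": "servo_tool", "arguments": {
  "steps": [
    [0,0,0,0],
    [0,0,0,0]
  ],
  "claw": 51.4
}}

```text
time_s: 25.22
tool_pos: [0.4714, 0.0422, 0.0479]
eef_rot: [30.5, 90.0, -59.5]
contact_force: [-0.6, -0.4, -0.2]
grip_width: 0.0514
```

```bash
python3 m.py
```

```text
block_a 0.44 [-3. 19. 15.] rel tcp
[471.4  42.2  47.8] 0.051289703858313926
```

{"name": "servo_tool", "arguments": {
  "steps": [
    [0,0,0,0],
    [0,0,0,0]
  ],
  "claw": 51.6
}}

```text
time_s: 25.53
tool_pos: [0.4714, 0.0422, 0.0479]
eef_rot: [10.5, 90.0, -79.5]
contact_force: [-0.7, 0.2, -1.5]
grip_width: 0.0514
```

```bash
python3 m.py
```

```text
block_a 0.68 [-3. 15. 14.] rel tcp
[471.4  42.2  47.8] 0.05119821518962907
```

{"name": "servo_tool", "arguments": {
  "steps": [
    [0,0,0,0],
    [0,0,0,0]
  ],
  "claw": 51.8
}}

```text
time_s: 25.85
tool_pos: [0.4714, 0.0422, 0.0478]
eef_rot: [6.4, 90.0, -83.6]
contact_force: [-0.4, 0.2, -0.8]
grip_width: 0.0517
```

```bash
python3 m.py
```

```text
block_a 0.67 [-1. 16. 13.] rel tcp
[471.4  42.2  47.8] 0.05196939005413132
```

{"name": "servo_tool", "arguments": {
  "steps": [
    [0,0,0,0],
    [0,0,0,0]
  ],
  "claw": 51.9
}}

```text
time_s: 26.17
tool_pos: [0.4714, 0.0422, 0.0479]
eef_rot: [12.0, 90.0, -78.1]
contact_force: [0.8, 0.6, -0.2]
grip_width: 0.0519
```

```bash
python3 m.py
```

```text
block_a 0.63 [-2. 18. 11.] rel tcp
[471.4  42.2  47.8] 0.051854060745636935
```

{"name": "servo_tool", "arguments": {
  "steps": [
    [0,0,0,0],
    [0,0,0,0]
  ],
  "claw": 52.1
}}

```text
time_s: 26.48
tool_pos: [0.4714, 0.0422, 0.0478]
eef_rot: [13.6, 90.0, -76.5]
contact_force: [-0.4, 0.1, -0.4]
grip_width: 0.0518
```

```bash
python3 m.py
```

```text
block_a 0.63 [-2. 16. 15.] rel tcp
[471.4  42.2  47.8] 0.05232143399135688
```

{"name": "servo_tool", "arguments": {
  "steps": [
    [0,0,0,0],
    [0,0,0,0]
  ],
  "claw": 52.25
}}

```text
time_s: 26.8
tool_pos: [0.4714, 0.0422, 0.0478]
eef_rot: [-9.6, 90.0, -99.6]
contact_force: [-0.4, 1.1, -1.4]
grip_width: 0.0524
```

```bash
python3 m.py
```

```text
block_a 0.63 [-2. 15. 12.] rel tcp
[471.4  42.1  47.8] 0.052239537951926956
```

{"name": "servo_tool", "arguments": {
  "steps": [
    [0,0,0,0],
    [0,0,0,0]
  ],
  "claw": 52.4
}}

```text
time_s: 27.12
tool_pos: [0.4715, 0.0422, 0.0479]
eef_rot: [65.5, 90.0, -24.6]
contact_force: [-0.6, 1.1, 0.3]
grip_width: 0.0525
```

```bash
python3 m.py
```

```text
block_a 0.61 [ -3.  23. -37.] rel tcp
[471.4  42.2  47.9] 0.052394793764720796
```

Easing the claw is too touchy: the block dropped flat again at about (471,65). New deterministic plan:
1. Grip at the end and pivot on the unit's top edge to about 64°.
2. Set the block leaning against the unit's side wall.
3. Regrip it by its top end.
4. Stand it on the paper and tip it over.

{"name": "servo_tool", "arguments": {
  "steps": [
    [-30,0,0,0],
    [-35,0,0,0],
    [-30,0,-20,0],
    [0,0,-25,0],
    [0,0,0,0]
  ],
  "claw": 70
}}

```text
time_s: 27.68
tool_pos: [0.4725, 0.09, 0.1454]
eef_rot: [110.4, 89.7, 20.4]
contact_force: [-0.2, -0.2, -0.2]
grip_width: 0.07
```

```bash
python3 k.py side wrist top; python3 g.py; python3 - <<'E'
from h import *
a=imaging.get_image("wrist")
for n in("block_a","struck_a"):
  for o in rects(a,n): print(o)
E
```

```text
side block_a [(0.86, [333, 275, 13]), (0.77, [470, 60, 10]), (0.65, [577, 316, 11]), (0.56, [309, 155, 12]), (0.52, [449, 184, 7])]
side struck_a [(0.75, [601, 192, 12]), (0.62, [574, 32, 11])]
wrist block_a [(0.96, [449, 179, 11]), (0.88, [451, -52, 10]), (0.87, [474, 64, 12]), (0.59, [311, 156, 11])]
wrist struck_a [(0.94, [574, 32, 11]), (0.9, [600, 186, 10]), (0.72, [451, 179, 12])]
top block_a [(0.68, [450, -51, 15]), (0.67, [579, 310, 11]), (0.6, [329, 280, 16]), (0.52, [446, 182, 11]), (0.51, [311, 157, 12])]
top struck_a [(0.65, [574, 30, 17]), (0.57, [601, 187, 12])]
t 28.1 tcp [471.3  86.6 142.4] ang -0.1 w 0.06991595388357186 F [ 0.5  0.3 -0.6]
(0.93, 452, -43, 57, 77, np.float32(23.0), [114.0, 92.0, 13.0])
(0.83, 314, 154, 59, 69, np.float32(-32.7), [198.0, 168.0, 13.0])
(0.65, 470, 68, 50, 69, np.float32(-5.5), [192.0, 168.0, 130.0])
(0.63, 333, 244, 19, 49, np.float32(86.8), [96.5, 55.0, 60.0])
(0.55, 449, 184, 51, 65, np.float32(2.0), [205.0, 185.0, 149.0])
(0.95, 574, 36, 52, 72, np.float32(4.8), [192.0, 168.0, 129.0])
```

{"name": "servo_tool", "arguments": {
  "steps": [
    [0,2,4.5,0.087],
    [30,0,0,0],
    [30,0,0,0],
    [30,0,0,0],
    [25,0,0,0],
    [15,0,0,0],
    [4.5,0,0,0],
    [0,0,0,0],
    [0,0,0,0]
  ]
}}

```text
time_s: 29.03
tool_pos: [0.4741, 0.0827, 0.0093]
eef_rot: [96.6, 89.9, 1.5]
contact_force: [-0.2, 0.4, 0.4]
grip_width: 0.0698
```

{"name": "servo_tool", "arguments": {
  "steps": [
    [0,0,0,0],
    [0,0,0,0],
    [0,0,0,0],
    [0,0,0,0],
    [0,0,0,0],
    [0,0,0,0],
    [-20,0,0,0],
    [-30,0,0,0],
    [-30,0,0,0],
    [-30,0,0,0],
    [-16,0,0,0],
    [0,0,0,0.123],
    [0,26,18,0],
    [0,26,18,0],
    [0,26,18,0],
    [0,26,18,0],
    [0,26,18,0]
  ],
  "claw": 40
}}

```text
time_s: 30.45
tool_pos: [0.5827, -0.0338, 0.1348]
eef_rot: [90.9, 89.9, -11.2]
contact_force: [-0.1, -0.0, -0.5]
grip_width: 0.0494
```

```bash
python3 g.py 668,-127,122,-12.3; python3 m.py
```

```text
t 30.4 tcp [582.7 -33.8 134.8] ang -12.1 w 0.049424471019388495 F [-0.1 -0.  -0.5]
(668.0, -127.0, 122.0, -12.3) turn 0.004 shift xyz 12.8 103.2 72.9
block_a 0.45 [ -6. -19.   2.] rel tcp
[585.  -37.9 134.1] 0.04981806797659337
```

{"name": "servo_tool", "arguments": {
  "steps": [
    [3,25,17,0],
    [3,25,17,0],
    [3,25,17,0],
    [3,25,17,0],
    [0,0,0,0]
  ]
}}

```text
time_s: 31.02
tool_pos: [0.6661, -0.1228, 0.1201]
eef_rot: [-63.1, 89.9, -165.3]
contact_force: [-0.6, -0.3, -1.7]
grip_width: 0.0493
```

{"name": "servo_tool", "arguments": {
  "steps": [
    [8,0,-1,0],
    [8,0,0,0],
    [5,0,-1,0],
    [5,0,-1,0],
    [6,0,-1,0],
    [5,0,1,0],
    [5,0,2,0],
    [5,0,3,0],
    [4,0,3,0],
    [3,0,2,0],
    [0,0,0,0]
  ]
}}

```text
time_s: 31.93
tool_pos: [0.6643, -0.1221, 0.0699]
eef_rot: [159.5, 89.7, 57.6]
contact_force: [1.4, 12.6, 4.1]
grip_width: 0.0496
```

```bash
python3 g.py; python3 m.py
```

```text
t 31.9 tcp [ 664.3 -122.1   69.9] ang -11.9 w 0.04955679452745688 F [ 1.4 12.6  4.1]
block_a 0.68 [ -4. -16.  20.] rel tcp
struck_a 0.27 [ -1. -18.  21.] rel tcp
[ 664.3 -122.1   69.8] 0.049817294573677603
```

{"name": "servo_tool", "arguments": {
  "steps": [
    [1,0,3,0],
    [1,0,3,0],
    [0,0,3,0],
    [0,0,0,0]
  ]
}}

```text
time_s: 32.42
tool_pos: [0.6635, -0.1253, 0.0675]
eef_rot: [172.6, 89.2, 70.9]
contact_force: [6.5, 31.7, 3.6]
grip_width: 0.0496
```

```bash
python3 g.py; python3 m.py
```

```text
t 32.4 tcp [ 663.5 -125.3   67.5] ang -11.6 w 0.049610325618825425 F [ 6.5 31.7  3.6]
block_a 0.54 [ -2. -15.  22.] rel tcp
[ 663.5 -125.3   67.5] 0.049601455201557024
```

{"name": "servo_tool", "arguments": {
  "steps": [
    [0,0,-9,0],
    [0,0,-10,0],
    [15,0,0,0],
    [20,0,0,0],
    [12,0,0,0],
    [4,0,0,0],
    [0,0,0,0]
  ]
}}

```text
time_s: 33.15
tool_pos: [0.6646, -0.1168, 0.0136]
eef_rot: [-86.2, 89.8, 171.7]
contact_force: [0.0, 0.1, -1.3]
grip_width: 0.0495
```

```bash
python3 g.py; python3 m.py;  python3 - <<'E'
from h import *
a=imaging.get_image("side"); c=proj(a,(.66,-.13,.03)).astype(int)
save(a,"s7.png",(c[0]-35,c[1]-40,c[0]+35,c[1]+30),7)
E
```

```text
t 33.1 tcp [ 664.6 -116.8   13.6] ang -12.1 w 0.04953586992031628 F [ 0.   0.1 -1.3]
block_a 0.6 [ -4. -12.  21.] rel tcp
[ 665.4 -117.1   15.1] 0.049651988757235345
```

View pics/s7.png

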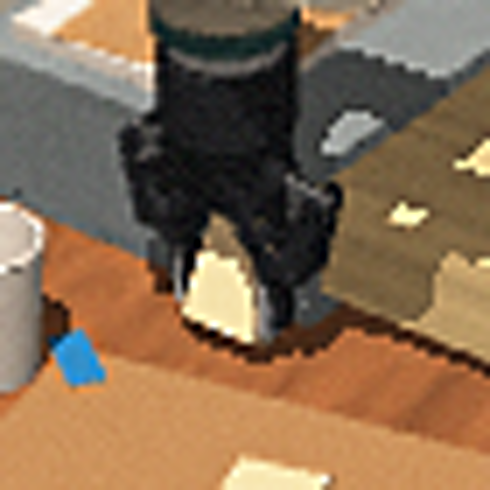

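The block is tilted and near the table beside the wall at (225,300). The gripper body is close to the unit's edge, so I lower it only, release it to lean, and regrip it at the top.

{"name": "servo_tool", "arguments": {
  "steps": [
    [3,0,0,0],
    [3,0,0,0],
    [2,0,0,0],
    [0,0,0,0]
  ]
}}

```text
time_s: 33.68
tool_pos: [0.6664, -0.1173, 0.0094]
eef_rot: [80.3, 89.9, -21.8]
contact_force: [-3.5, 1.2, 9.9]
grip_width: 0.0495
```

{"name": "servo_tool", "arguments": {
  "steps": [
    [0,0,0,0],
    [0,0,0,0],
    [0,0,0,0],
    [0,0,0,0]
  ],
  "claw": 62
}}

```text
time_s: 34.02
tool_pos: [0.6656, -0.1171, 0.0069]
eef_rot: [-82.9, 90.0, 175.0]
contact_force: [-0.3, 0.0, 0.4]
grip_width: 0.0619
```

```bash
python3 g.py; python3 m.py
```

```text
t 34.0 tcp [ 665.6 -117.1    6.9] ang -12.1 w 0.061911229189238505 F [-0.3  0.   0.4]
block_a 0.52 [  1. -14.  24.] rel tcp
[ 665.7 -117.1    7. ] 0.06167875353591367
```

{"name": "servo_tool", "arguments": {
  "steps": [
    [-15,0,0,0],
    [-16,0,0,0],
    [0,0,8,0],
    [0,0,8,0],
    [0,0,4,0],
    [0,0,0,0]
  ]
}}

```text
time_s: 34.67
tool_pos: [0.6607, -0.1381, 0.0373]
eef_rot: [-80.2, 89.9, 177.6]
contact_force: [-0.2, -0.7, 0.1]
grip_width: 0.0617
```

{"name": "servo_tool", "arguments": {
  "steps": [
    [0,0,0,0],
    [0,0,0,0],
    [0,0,0,0],
    [0,0,0,0],
    [0,0,0,0]
  ],
  "claw": 40
}}

```text
time_s: 35.08
tool_pos: [0.6615, -0.1364, 0.038]
eef_rot: [-88.9, 90.0, 169.0]
contact_force: [0.3, 0.2, -1.9]
grip_width: 0.05
```

{"name": "servo_tool", "arguments": {
  "steps": [
    [-10,0,-10,0],
    [-20,0,-15,0],
    [-20,0,-15,0],
    [-20,0,0,0],
    [0,0,0,0]
  ]
}}

```text
time_s: 35.5
tool_pos: [0.6726, -0.0962, 0.1149]
eef_rot: [91.4, 89.5, -10.6]
contact_force: [1.1, -0.2, 0.3]
grip_width: 0.0496
```

```bash
python3 g.py 452,35,100,-12.3; python3 m.py
```

```text
t 35.5 tcp [672.6 -96.2 114.9] ang -12.0 w 0.04961076723710263 F [ 1.1 -0.2  0.3]
(452.0, 35.0, 100.0, -12.3) turn 0.005 shift xyz 14.9 -243.5 -81.2
block_a 0.6 [ 2.  6. -3.] rel tcp
[671.7 -96.7 112.2] 0.0493252578813333
```

{"name": "servo_tool", "arguments": {
  "steps": [
    [0,-27,-9,0],
    [0,-27,-9,0],
    [0,-27,-9,0],
    [0,-27,-9,0],
    [0,-27,-9,0],
    [0,-27,-9,0],
    [0,-27,-9,0],
    [0,-27,-9,0],
    [0,-27,-9,0],
    [20,0,0,0],
    [25,0,0,0],
    [20,0,0,0],
    [4,0,0,0],
    [0,0,0,0]
  ]
}}

```text
time_s: 36.82
tool_pos: [0.4479, 0.0324, 0.0376]
eef_rot: [-76.9, 89.8, -179.1]
contact_force: [-0.5, -1.2, -0.7]
grip_width: 0.0495
```

{"name": "servo_tool", "arguments": {
  "steps": [
    [3,0,0,0],
    [2,0,0,0],
    [0,0,0,0]
  ]
}}

```text
time_s: 37.07
tool_pos: [0.4492, 0.0321, 0.0363]
eef_rot: [-55.4, 89.9, -157.5]
contact_force: [-11.7, -3.5, 23.4]
grip_width: 0.0491
```

{"name": "servo_tool", "arguments": {
  "steps": [
    [-0.5,0,-4,0],
    [-0.5,0,-4,0],
    [-0.5,0,-4,0],
    [0,0,-4,0],
    [0,0,-4,0],
    [0,0,-3,0],
    [0,0,0,0]
  ]
}}

```text
time_s: 37.65
tool_pos: [0.4552, 0.055, 0.0366]
eef_rot: [82.1, 89.9, -20.0]
contact_force: [-0.2, -1.8, 6.9]
grip_width: 0.0494
```

```bash
python3 g.py; python3 m.py;  python3 - <<'E'
from h import *
a=imaging.get_image("side"); c=proj(a,(.45,.04,.04)).astype(int)
save(a,"s8.png",(c[0]-35,c[1]-40,c[0]+35,c[1]+30),7)
E
```

```text
t 37.6 tcp [455.2  55.   36.6] ang -12.1 w 0.04941230493082501 F [-0.2 -1.8  6.9]
block_a 0.53 [ 2.  7. -6.] rel tcp
[455.2  55.   36.6] 0.04961444239047425
```

View pics/s8.png

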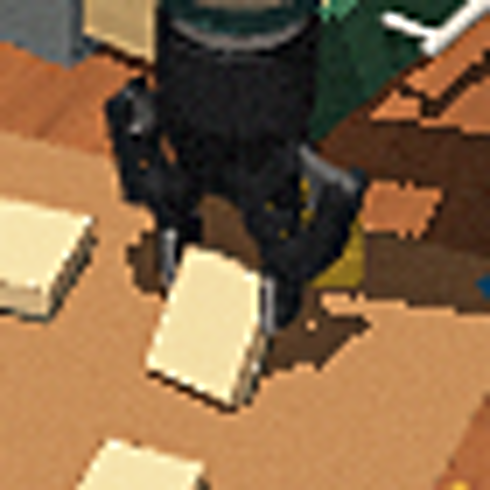

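The block slid (friction is low) instead of straightening. I'll use the drawer's inner left wall as a stop: the lower end gets pushed under the grip there, which brings the block vertical.

{"name": "servo_tool", "arguments": {
  "steps": [
    [-25,0,0,0],
    [-35,0,0,0],
    [-34,0,0,0],
    [0,0,0,0]
  ]
}}

```text
time_s: 38.18
tool_pos: [0.4571, 0.0553, 0.1362]
eef_rot: [105.2, 89.4, 3.1]
contact_force: [1.7, 0.7, -0.2]
grip_width: 0.0495
```

```bash
python3 g.py 555,-210,130,-12.3 555,-210,86,-12.3; python3 - <<'E'
from h import *
for c in("side","top"):
    a=imaging.get_image(c)
    for n in("drawer_floor","chest_drawer0_handle"): print(c,n,[(round(d["conf"],2),(w(a,d["position"])*1000).round().astype(int).tolist()) for d in nets.mark_of(a,n)[:1]])
E
```

```text
t 38.2 tcp [457.1  55.3 136.2] ang -12.1 w 0.04954061646012898 F [ 1.7  0.7 -0.2]
(555.0, -210.0, 130.0, -12.3) turn 0.003 shift xyz 6.2 152.1 238.3
(555.0, -210.0, 86.0, -12.3) turn -0.0 shift xyz 44.0 0.0 -0.0
side drawer_floor [(0.77, [474, -231, 15])]
side chest_drawer0_handle [(0.98, [417, -223, 62])]
top drawer_floor [(0.63, [473, -230, 25])]
top chest_drawer0_handle [(0.84, [417, -222, 61])]
```

{"name": "servo_tool", "arguments": {
  "steps": [
    [0,15,24,0],
    [0,15,24,0],
    [0,15,24,0],
    [0,15,24,0],
    [0,15,24,0],
    [0,15,24,0],
    [0,15,24,0],
    [0,15,24,0],
    [0,15,24,0],
    [0,17,22,0],
    [20,0,0,0],
    [26,0,0,0],
    [0,0,0,0]
  ]
}}

```text
time_s: 39.57
tool_pos: [0.5496, -0.2085, 0.0766]
eef_rot: [-102.1, 89.3, 155.7]
contact_force: [0.0, 0.3, -2.4]
grip_width: 0.0497
```

{"name": "servo_tool", "arguments": {
  "steps": [
    [0,0,-8,0],
    [0,0,-8,0],
    [0,0,-8,0],
    [0,0,-8,0],
    [0,0,-6,0],
    [0,0,-5,0],
    [0,0,-4,0],
    [0,0,-3,0],
    [0,0,0,0]
  ]
}}

```text
time_s: 40.32
tool_pos: [0.5647, -0.1608, 0.087]
eef_rot: [57.6, 89.7, -44.5]
contact_force: [-1.2, -4.8, 2.7]
grip_width: 0.0496
```

```bash
python3 g.py;  python3 m.py; python3 - <<'E'
from h import *
for c in("side",):
    a=imaging.get_image(c)
    for n in("drawer_floor",): print(c,n,[(round(d["conf"],2),(w(a,d["position"])*1000).round().astype(int).tolist()) for d in nets.mark_of(a,n)[:1]])
E
```

```text
t 40.3 tcp [ 564.7 -160.8   87. ] ang -12.1 w 0.04962570992181816 F [-1.2 -4.8  2.7]
block_a 0.59 [  1. -11.  -4.] rel tcp
[ 564.7 -160.9   86.8] 0.04913873751258242
side drawer_floor [(0.57, [475, -234, 18])]
```

{"name": "servo_tool", "arguments": {
  "steps": [
    [0,0,4,0],
    [-25,0,0,0],
    [-30,0,0,0],
    [0,-30,-10,0],
    [0,-30,-20,0],
    [0,-20,-20,0],
    [0,0,0,0]
  ]
}}

```text
time_s: 41.15
tool_pos: [0.4923, -0.0951, 0.1381]
eef_rot: [-131.5, 89.8, 126.6]
contact_force: [-0.4, -0.5, -0.3]
grip_width: 0.0498
```

```bash
python3 m.py; cat > tilt.py <<'E'
# pixel principal direction of the held block in the side view vs candidates of tilt
from h import *
a=imaging.get_image("side"); t=np.array(r.read_state()["tool_pos"])
best=None
for n in ("block_a","struck_a"):
    for d in nets.cut_out(a,n):
        ys,xs=np.nonzero(d["pixels"]); c=np.array([xs.mean(),ys.mean()]); q=np.linalg.norm(c-proj(a,t))
        if best is None or q<best[0]: best=(q,d["pixels"])
m=best[1].astype(np.uint8); R=Rt(); X,Y=R[:,1],-R[:,2]; res=[]
print("px",best[0].round(1),m.sum())
for th in range(0,185,5):   # angle of block long axis: 0 = along +Y tool(-z), 90 = up
    e=np.cos(np.radians(th))*Y+np.sin(np.radians(th))*np.array([0,0,1]); n=np.cross(X,e)
    for dy in range(-24,25,6):
        for dz in range(-30,31,6):
            c=t+Y*dy/1000+np.array([0,0,dz/1000])
            P=np.array([proj(a,c+X*sx*.025+e*sy*.032+n*sz*.0115) for sx in(-1,1) for sy in(-1,1) for sz in(-1,1)])
            k=np.zeros_like(m); cv2.fillConvexPoly(k,cv2.convexHull(P.round().astype(np.int32)),1)
            res.append(((k&m).sum()/((k|m).sum()),th,dy,dz))
for x in sorted(res)[::-1][:5]: print(x)
E
python3 tilt.py
```

```text
block_a 0.71 [-2. -8. -6.] rel tcp
block_a 0.7 [ -38.   48. -125.] rel tcp
[493.7 -96.7 138.6] 0.0498565304338451
px 0.6 228
(np.float64(0.7636986301369864), 80, 0, 0)
(np.float64(0.7550335570469798), 80, -6, -6)
(np.float64(0.7508532423208191), 75, 0, 0)
(np.float64(0.743421052631579), 90, -6, -6)
(np.float64(0.7378640776699029), 90, 0, 0)
```

The fit shows the block is now near vertical, leaning about 10° past upright in the wanted direction. I'll set it down and drag it +y while lowering so it lies down on its back.

```bash
python3 g.py 458,22,138,-12.3
```

```text
t 41.5 tcp [495.2 -99.3 138.6] ang -12.1 w 0.049682064832106965 F [-0.1 -0.5 -0.9]
(458.0, 22.0, 138.0, -12.3) turn 0.003 shift xyz 0.6 -62.2 -110.6
```

{"name": "servo_tool", "arguments": {
  "steps": [
    [0,-15,-27,0],
    [0,-15,-27,0],
    [0,-16,-28,0],
    [0,-16,-28,0],
    [30,0,0,0],
    [30,0,0,0],
    [25,0,0,0],
    [10,0,0,0],
    [4,0,0,0],
    [0,0,0,0]
  ]
}}

```text
time_s: 42.28
tool_pos: [0.4575, 0.0214, 0.0397]
eef_rot: [-78.9, 89.9, 178.9]
contact_force: [0.1, -0.2, -0.1]
grip_width: 0.0493
```

{"name": "servo_tool", "arguments": {
  "steps": [
    [3,0,0,0],
    [1,0,-5,0],
    [1,0,-5,0],
    [1,0,-6,0],
    [2,0,-6,0],
    [3,0,-6,0],
    [3,0,-6,0],
    [0,0,0,0]
  ]
}}

```text
time_s: 42.95
tool_pos: [0.4661, 0.0562, 0.0288]
eef_rot: [103.5, 89.8, 1.5]
contact_force: [-5.1, 0.3, 16.2]
grip_width: 0.0493
```

```bash
python3 tilt.py; python3 g.py
```

```text
px 4.9 138
(np.float64(0.532258064516129), 65, -6, 12)
(np.float64(0.5306122448979592), 65, -12, 6)
(np.float64(0.5296442687747036), 65, 0, 18)
(np.float64(0.52734375), 65, 6, 24)
(np.float64(0.5212355212355212), 65, 12, 30)
t 43.1 tcp [466.1  56.1  28.8] ang -12.1 w 0.04953260996154657 F [-5.6  1.  17.1]
```

{"name": "servo_tool", "arguments": {
  "steps": [
    [3,0,-5,0],
    [3,0,-5,0],
    [3,0,-4,0],
    [4,0,-4,0],
    [3,0,-3,0],
    [2,0,-2,0],
    [0,0,0,0]
  ]
}}

```text
time_s: 43.68
tool_pos: [0.4713, 0.0793, 0.0103]
eef_rot: [123.4, 89.7, 21.3]
contact_force: [-0.9, 3.5, 12.4]
grip_width: 0.0494
```

{"name": "servo_tool", "arguments": {
  "steps": [
    [0,0,0,0],
    [0,0,0,0],
    [0,0,0,0],
    [-25,0,0,0],
    [-30,0,0,0],
    [-35,0,0,0],
    [-30,0,-20,0],
    [-10,0,-25,0],
    [0,0,0,0]
  ],
  "claw": 70
}}

```text
time_s: 44.43
tool_pos: [0.4807, 0.1244, 0.1417]
eef_rot: [122.1, 89.6, 20.1]
contact_force: [-0.4, -1.0, 0.4]
grip_width: 0.0699
```

```bash
python3 k.py side wrist; python3 - <<'E'
from h import *
a=imaging.get_image("wrist"); save(a,"w4.png")
for n in("block_a","struck_a"):
  for o in rects(a,n): print(o)
E
```

```text
side block_a [(0.81, [311, 154, 12]), (0.77, [454, -49, 13]), (0.76, [450, 185, 8]), (0.75, [329, 277, 14]), (0.67, [471, 71, 10])]
side struck_a [(0.63, [576, 34, 14]), (0.63, [554, 505, 0]), (0.54, [604, 190, 10])]
wrist block_a [(0.85, [308, 154, 10]), (0.73, [450, 179, 13]), (0.69, [478, 74, 11]), (0.65, [454, -51, 9]), (0.58, [332, 278, 11])]
wrist struck_a [(0.87, [602, 190, 9]), (0.87, [575, 34, 11])]
(0.86, 471, 78, 50, 70, np.float32(-12.1), [81.0, 83.0, 70.0])
(0.82, 451, -35, 58, 66, np.float32(22.4), [113.0, 91.0, 12.0])
(0.75, 451, 184, 52, 64, np.float32(2.7), [200.0, 177.0, 140.0])
(0.73, 315, 157, 58, 72, np.float32(-32.8), [198.0, 168.0, 9.0])
(0.68, 337, 274, 60, 69, np.float32(-57.9), [201.0, 122.0, 142.0])
(0.42, 599, 188, 57, 66, np.float32(25.7), [196.0, 173.0, 135.0])
(0.84, 575, 38, 54, 76, np.float32(6.7), [192.0, 168.0, 130.0])
(0.79, 599, 189, 55, 66, np.float32(25.5), [196.0, 173.0, 135.0])
```

View pics/w4.png

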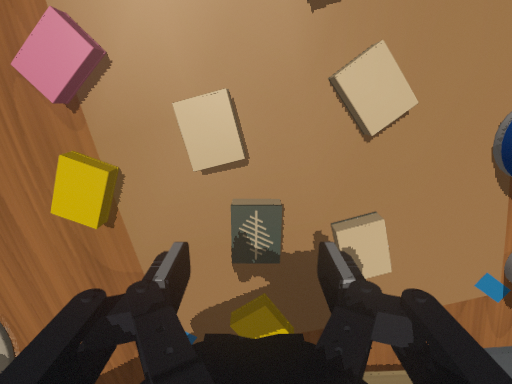

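Block E is face up with a plain leaf at (257,234), so the method works. I repeat it for the next block, C at (575,33), and from here I classify faces by colour.

```bash
python3 g.py 573,52,142,4.5 573,52,9,4.5 573,52,135,-12.3 666,-123,121,-12.3
```

```text
t 44.9 tcp [478.4 120.9 137.2] ang -12.2 w 0.06997810679529676 F [-1.2 -0.5 -0.1]
(573.0, 52.0, 142.0, 4.5) turn -0.291 shift xyz -4.8 88.9 76.1
(573.0, 52.0, 9.0, 4.5) turn -0.0 shift xyz 133.0 0.0 0.0
(573.0, 52.0, 135.0, -12.3) turn 0.293 shift xyz -126.0 0.0 -0.0
(666.0, -123.0, 121.0, -12.3) turn -0.0 shift xyz 14.0 128.1 151.2
```

{"name": "servo_tool", "arguments": {
  "steps": [
    [0,0,0,-0.097],
    [0,0,0,-0.097],
    [0,0,0,-0.097],
    [0,22,19,0],
    [0,22,19,0],
    [0,22,19,0],
    [0,23,19,0],
    [28,0,0,0],
    [28,0,0,0],
    [28,0,0,0],
    [25,0,0,0],
    [15,0,0,0],
    [4,0,0,0],
    [0,0,0,0],
    [0,0,0,0]
  ],
  "claw": 70
}}

```text
time_s: 46.13
tool_pos: [0.574, 0.0526, 0.0108]
eef_rot: [83.5, 89.9, -1.9]
contact_force: [-0.2, -0.7, 0.3]
grip_width: 0.0702
```

{"name": "servo_tool", "arguments": {
  "steps": [
    [0,0,0,0],
    [0,0,0,0],
    [0,0,0,0],
    [0,0,0,0],
    [0,0,0,0],
    [0,0,0,0],
    [-20,0,0,0],
    [-30,0,0,0],
    [-30,0,0,0],
    [-30,0,0,0],
    [-16,0,0,0],
    [0,0,0,0.098],
    [0,0,0,0.098],
    [0,0,0,0.098],
    [0,0,0,0]
  ],
  "claw": 40
}}

```text
time_s: 47.38
tool_pos: [0.5734, 0.0528, 0.136]
eef_rot: [83.6, 90.0, -18.9]
contact_force: [0.4, -0.6, -0.7]
grip_width: 0.0496
```

```bash
python3 g.py 666,-123,121,-12.3; python3 m.py
```

```text
t 47.4 tcp [573.4  52.8 136. ] ang -12.5 w 0.049623252052115194 F [ 0.4 -0.6 -0.7]
(666.0, -123.0, 121.0, -12.3) turn -0.003 shift xyz 15.0 128.0 152.0
struck_a 0.43 [ -9. -20.  -1.] rel tcp
[573.3  52.8 135.9] 0.0490559545071131
```

{"name": "servo_tool", "arguments": {
  "steps": [
    [3,25,30,0],
    [3,26,30,0],
    [3,26,30,0],
    [3,26,31,0],
    [3,25,31,0],
    [0,0,0,0],
    [8,0,-1,0],
    [8,0,0,0],
    [5,0,-1,0],
    [5,0,-1,0],
    [6,0,-1,0],
    [5,0,1,0],
    [5,0,2,0],
    [5,0,3,0],
    [4,0,3,0],
    [4,0,4,0],
    [1,0,4,0],
    [0,0,4,0],
    [0,0,0,0]
  ]
}}

```text
time_s: 49.12
tool_pos: [0.6663, -0.1272, 0.0673]
eef_rot: [159.4, 89.0, 57.8]
contact_force: [13.1, 37.1, 5.7]
grip_width: 0.0493
```

{"name": "servo_tool", "arguments": {
  "steps": [
    [0,0,-10,0],
    [0,0,-10,0],
    [15,0,0,0],
    [20,0,0,0],
    [14,0,0,0],
    [4,0,0,0],
    [0,0,0,0]
  ]
}}

```text
time_s: 49.7
tool_pos: [0.6656, -0.1175, 0.009]
eef_rot: [-115.9, 89.7, 141.9]
contact_force: [1.7, 5.7, -4.5]
grip_width: 0.0492
```

```bash
python3 g.py; python3 m.py; python3 tilt.py
```

```text
t 49.7 tcp [ 665.6 -117.5    9. ] ang -12.2 w 0.049248053032343926 F [ 1.7  5.7 -4.5]
struck_a 0.53 [ -6. -14.  27.] rel tcp
[ 665.6 -117.5    9.2] 0.04972754003983535
px 49.1 285
(np.float64(0.0), 180, 24, 30)
(np.float64(0.0), 180, 24, 24)
(np.float64(0.0), 180, 24, 18)
(np.float64(0.0), 180, 24, 12)
(np.float64(0.0), 180, 24, 6)
```

{"name": "servo_tool", "arguments": {
  "steps": [
    [0,0,-1,0],
    [1,0,0,0],
    [0,0,0,0],
    [0,0,0,0]
  ],
  "claw": 62
}}

```text
time_s: 50.33
tool_pos: [0.667, -0.1193, 0.0109]
eef_rot: [17.4, 90.0, -84.9]
contact_force: [-0.1, -0.1, 1.1]
grip_width: 0.0621
```

```bash
python3 g.py; python3 m.py
```

```text
t 50.3 tcp [ 667.  -119.3   10.9] ang -12.3 w 0.06214589900022533 F [-0.1 -0.1  1.1]
struck_a 0.47 [ -7. -14.  22.] rel tcp
[ 667.  -119.4   11. ] 0.06195754834881063
```

{"name": "servo_tool", "arguments": {
  "steps": [
    [-15,0,0,0],
    [-16,0,0,0],
    [0,0,8,0],
    [0,0,8,0],
    [0,0,4,0],
    [0,0,0,0]
  ]
}}

```text
time_s: 50.98
tool_pos: [0.6619, -0.1401, 0.0408]
eef_rot: [-78.3, 89.9, 179.4]
contact_force: [0.2, -0.2, 0.0]
grip_width: 0.062
```

{"name": "servo_tool", "arguments": {
  "steps": [
    [0,0,0,0],
    [0,0,0,0],
    [0,0,0,0],
    [0,0,0,0],
    [0,0,0,0]
  ],
  "claw": 40
}}

```text
time_s: 51.4
tool_pos: [0.6627, -0.1383, 0.0415]
eef_rot: [-85.1, 90.0, 172.6]
contact_force: [0.1, -0.2, -0.9]
grip_width: 0.0496
```

{"name": "servo_tool", "arguments": {
  "steps": [
    [-10,0,-10,0],
    [-20,0,-15,0],
    [-25,0,-15,0],
    [-25,0,0,0],
    [-15,0,0,0],
    [0,0,0,0]
  ]
}}

```text
time_s: 51.9
tool_pos: [0.6735, -0.0987, 0.143]
eef_rot: [91.4, 89.5, -10.8]
contact_force: [0.5, -0.5, 0.1]
grip_width: 0.0496
```

```bash
python3 g.py 555,-210,132,-12.3 555,-210,86,-12.3; python3 m.py
```

```text
t 51.9 tcp [673.5 -98.7 143. ] ang -12.2 w 0.04962867488887927 F [ 0.5 -0.5  0.1]
(555.0, -210.0, 132.0, -12.3) turn 0.002 shift xyz 11.0 -92.1 134.0
(555.0, -210.0, 86.0, -12.3) turn -0.0 shift xyz 46.0 0.0 -0.0
struck_a 0.72 [ 3.  9. -7.] rel tcp
[672.5 -98.9 139.9] 0.04944600523660363
```

{"name": "servo_tool", "arguments": {
  "steps": [
    [0,-30,0,0],
    [0,-30,10,0],
    [0,-30,25,0],
    [0,-2,30,0],
    [0,0,30,0],
    [0,0,30,0],
    [0,0,9,0],
    [20,0,0,0],
    [26,0,0,0],
    [8,0,0,0],
    [0,0,-8,0],
    [0,0,-8,0],
    [0,0,-8,0],
    [0,0,-8,0],
    [0,0,-7,0],
    [0,0,-6,0],
    [0,0,-6,0],
    [0,0,-5,0],
    [0,0,-4,0],
    [0,0,0,0]
  ]
}}

```text
time_s: 53.72
tool_pos: [0.5669, -0.1534, 0.0858]
eef_rot: [47.0, 89.6, -55.3]
contact_force: [-2.0, -7.0, 4.0]
grip_width: 0.0496
```

{"name": "servo_tool", "arguments": {
  "steps": [
    [0,0,4,0],
    [-25,0,0,0],
    [-30,0,0,0],
    [0,0,-25,0],
    [0,0,-25,0],
    [0,0,-25,0],
    [0,0,0,0]
  ]
}}

```text
time_s: 54.3
tool_pos: [0.5818, -0.0783, 0.139]
eef_rot: [142.5, 89.8, 40.5]
contact_force: [-0.4, 0.4, -1.0]
grip_width: 0.0494
```

```bash
python3 g.py; python3 m.py; sed -i 's/range(-24,25,6)/range(-12,13,6)/;s/range(-30,31,6)/range(-12,25,6)/' tilt.py; python3 tilt.py
```

```text
t 54.3 tcp [581.8 -78.3 139. ] ang -12.0 w 0.04943091529562219 F [-0.4  0.4 -1. ]
struck_a 0.63 [-4. -9. -5.] rel tcp
[581.4 -80.2 138.8] 0.04958412759757414
px 0.7 197
(np.float64(0.6749116607773852), 75, 0, 0)
(np.float64(0.6724137931034483), 85, -6, -6)
(np.float64(0.6678832116788321), 70, -6, -6)
(np.float64(0.6655172413793103), 80, 0, 0)
(np.float64(0.6654804270462633), 75, -6, -6)
```

{"name": "servo_tool", "arguments": {
  "steps": [
    [0,-10,-29,0],
    [0,-10,-30,0],
    [30,0,0,0],
    [30,0,0,0],
    [25,0,0,0],
    [10,0,0,0],
    [4,0,0,0],
    [0,0,0,0],
    [2,0,0,0],
    [1,0,-5,0],
    [1,0,-5,0],
    [1,0,-6,0],
    [2,0,-6,0],
    [3,0,-6,0],
    [3,0,-6,0],
    [0,0,0,0]
  ]
}}

```text
time_s: 55.93
tool_pos: [0.5826, 0.0123, 0.0275]
eef_rot: [91.8, 89.8, -10.5]
contact_force: [1.7, -1.3, 4.9]
grip_width: 0.0492
```

```bash
python3 tilt.py; python3 g.py
```

```text
px 30.5 281
(np.float64(0.0), 180, 12, 24)
(np.float64(0.0), 180, 12, 18)
(np.float64(0.0), 180, 12, 12)
(np.float64(0.0), 180, 12, 6)
(np.float64(0.0), 180, 12, 0)
t 56.1 tcp [582.5  12.1  27.6] ang -12.3 w 0.04962593205996238 F [2.1 0.3 5.8]
```

{"name": "servo_tool", "arguments": {
  "steps": [
    [3,0,-5,0],
    [3,0,-5,0],
    [3,0,-4,0],
    [4,0,-4,0],
    [3,0,-3,0],
    [2,0,-2,0],
    [0,0,0,0]
  ]
}}

```text
time_s: 56.67
tool_pos: [0.5856, 0.0351, 0.0071]
eef_rot: [-77.8, 89.9, 180.0]
contact_force: [1.3, -2.6, 3.9]
grip_width: 0.0496
```

{"name": "servo_tool", "arguments": {
  "steps": [
    [0,0,0,0],
    [0,0,0,0],
    [0,0,0,0],
    [-25,0,0,0],
    [-30,0,0,0],
    [-35,0,0,0],
    [-30,0,-20,0],
    [-10,0,-25,0],
    [0,0,0,0]
  ],
  "claw": 70
}}

```text
time_s: 57.42
tool_pos: [0.5973, 0.0821, 0.1422]
eef_rot: [120.6, 89.6, 18.5]
contact_force: [-0.1, 0.3, -0.8]
grip_width: 0.0702
```

```bash
cat > f.py <<'E'
from h import *
import sys
a=imaging.get_image("wrist"); im=a["image"].astype(int); seen=[]
red=(im[...,0]>90)&(im[...,1]<0.45*im[...,0])&(im[...,2]<0.45*im[...,0])
for n in("block_a","struck_a"):
    for d,o in zip(nets.cut_out(a,n),rects(a,n)):
        if o[0]>.35: print(n,o[:6],"col",o[6],"red",round(red[d["pixels"]].mean(),3))
for n in ("block_a","struck_a"):
    print(n,[(round(d["conf"],2),(w(a,d["position"])*1000).round().astype(int).tolist()) for d in nets.mark_of(a,n) if d["conf"]>.35])
ys,xs=np.nonzero(red); print("red px",len(xs),[at(a,x,y,.023)[:2].round(3).tolist() for x,y in list(zip(xs,ys))[::max(1,len(xs)//5)]])
E
python3 f.py; python3 g.py
```

```text
block_a (0.88, 480, 201, 59, 66, np.float32(2.8)) col [206.0, 183.0, 144.0] red 0.0
block_a (0.85, 474, 78, 59, 70, np.float32(-13.7)) col [87.0, 89.0, 75.0] red 0.0
block_a (0.82, 351, 143, 6, 60, np.float32(-27.7)) col [94.0, 76.0, 11.0] red 0.0
block_a (0.66, 488, -51, 16, 36, np.float32(5.1)) col [99.0, 80.0, 15.0] red 0.0
struck_a (0.95, 603, 188, 51, 64, np.float32(25.6)) col [215.0, 196.0, 161.0] red 0.0
struck_a (0.83, 581, 16, 50, 72, np.float32(-11.0)) col [87.0, 54.0, 43.0] red 0.219
block_a [(0.71, [477, 72, 13]), (0.56, [475, 197, 13])]
struck_a [(0.71, [599, 189, 9]), (0.65, [582, 13, 14])]
red px 630 [[0.598, 0.04], [0.598, 0.027], [0.583, 0.019], [0.571, 0.009], [0.575, -0.003]]
t 57.8 tcp [594.9  77.9 136.6] ang -12.3 w 0.06991744897599511 F [-0.3 -0.2 -0.3]
```

Block C carries the red bar (22% red), lies face up at (582,14), and goes into the drawer. Block D has been knocked to about (476,199). I place C in the drawer's right half.

```bash
python3 g.py 582,13,137,-11.5 582,13,9,-11.5 582,13,140,-12.3 528,-290,140,-12.3 528,-290,33,-12.3
```

```text
t 57.8 tcp [594.9  77.9 136.6] ang -12.3 w 0.06991744897599511 F [-0.3 -0.2 -0.3]
(582.0, 13.0, 137.0, -11.5) turn -0.015 shift xyz -0.4 0.3 66.2
(582.0, 13.0, 9.0, -11.5) turn -0.0 shift xyz 128.0 0.0 -0.0
(582.0, 13.0, 140.0, -12.3) turn 0.014 shift xyz -131.0 0.0 -0.0
(528.0, -290.0, 140.0, -12.3) turn -0.0 shift xyz -0.0 11.8 307.5
(528.0, -290.0, 33.0, -12.3) turn -0.0 shift xyz 107.0 0.0 -0.0
```

{"name": "servo_tool", "arguments": {
  "steps": [
    [0,0,30,0],
    [0,0,36,0],
    [28,0,0,0],
    [28,0,0,0],
    [28,0,0,0],
    [25,0,0,0],
    [15,0,0,0],
    [3.5,0,0,0],
    [0,0,0,0],
    [0,0,0,0]
  ]
}}

```text
time_s: 58.6
tool_pos: [0.5819, 0.0139, 0.0113]
eef_rot: [95.2, 89.9, -7.1]
contact_force: [0.7, -0.4, 0.1]
grip_width: 0.0699
```

{"name": "servo_tool", "arguments": {
  "steps": [
    [0,0,0,0],
    [0,0,0,0],
    [0,0,0,0],
    [0,0,0,0],
    [0,0,0,0],
    [-20,0,0,0],
    [-30,0,0,0],
    [-30,0,0,0],
    [-30,0,0,0],
    [-21,0,0,0],
    [0,1,30,0],
    [0,1,30,0],
    [0,1,30,0],
    [0,1,30,0],
    [0,1,30,0],
    [0,1,30,0],
    [0,1,30,0],
    [0,1,30,0],
    [0,2,33,0],
    [0,2,33,0]
  ],
  "claw": 40
}}

```text
time_s: 60.27
tool_pos: [0.5276, -0.2887, 0.1415]
eef_rot: [65.6, 90.0, -36.7]
contact_force: [0.4, 0.5, -0.8]
grip_width: 0.0492
```

{"name": "servo_tool", "arguments": {
  "steps": [
    [0,0,0,0],
    [0,0,0,0]
  ]
}}

```text
time_s: 60.43
tool_pos: [0.5274, -0.2888, 0.1411]
eef_rot: [-119.7, 90.0, 137.9]
contact_force: [0.2, 0.2, -1.1]
grip_width: 0.0493
```

```bash
python3 g.py 528,-290,33,-12.3; python3 m.py
```

```text
t 60.4 tcp [ 527.4 -288.8  141.1] ang -12.4 w 0.04932370738609206 F [ 0.2  0.2 -1.1]
(528.0, -290.0, 33.0, -12.3) turn -0.002 shift xyz 108.1 0.8 1.1
struck_a 0.63 [-6. -4.  1.] rel tcp
[ 527.8 -287.6  141.2] 0.0494113620517788
```

{"name": "servo_tool", "arguments": {
  "steps": [
    [25,0,0,0],
    [28,0,0,0],
    [28,0,0,0],
    [18,0,0,0],
    [6,0,0,0],
    [2,0,0,0],
    [0,0,0,0]
  ]
}}

```text
time_s: 61.17
tool_pos: [0.5285, -0.2865, 0.0347]
eef_rot: [46.7, 90.0, -55.5]
contact_force: [0.5, -0.2, -1.2]
grip_width: 0.0494
```

{"name": "servo_tool", "arguments": {
  "steps": [
    [0,0,0,0],
    [0,0,0,0],
    [0,0,0,0],
    [-20,0,0,0],
    [-30,0,0,0],
    [-35,0,0,0],
    [-20,0,0,0],
    [0,-10,-30,0],
    [0,-10,-30,0],
    [0,0,0,0]
  ],
  "claw": 62
}}

```text
time_s: 62.0
tool_pos: [0.5214, -0.2206, 0.1404]
eef_rot: [145.7, 89.9, 43.6]
contact_force: [0.8, -0.1, -0.3]
grip_width: 0.0621
```

```bash
python3 f.py; python3 k.py top; python3 g.py; python3 - <<'E'
from h import *
a=imaging.get_image("side")
print([(round(d["conf"],2),(w(a,d["position"])*1000).round().astype(int).tolist()) for n in ("struck_a","drawer_floor") for d in nets.mark_of(a,n)])
E
```

```text
block_a (0.91, 454, -54, 51, 70, np.float32(22.9)) col [226.0, 207.0, 59.0] red 0.0
struck_a (0.87, 529, -297, 55, 79, np.float32(-11.4)) col [97.0, 62.0, 50.0] red 0.213
block_a [(0.78, [451, -52, 8])]
struck_a [(0.74, [523, -287, 33])]
red px 736 [[0.546, -0.272], [0.549, -0.287], [0.529, -0.296], [0.525, -0.307], [0.508, -0.317], [0.508, -0.333]]
top block_a [(0.93, [325, 274, 13]), (0.89, [575, 312, 13]), (0.8, [451, -49, 17]), (0.59, [473, 203, 16]), (0.55, [470, 76, 11]), (0.55, [309, 155, 11])]
top struck_a [(0.83, [604, 192, 12])]
t 62.5 tcp [ 521.2 -225.   139.2] ang -12.3 w 0.06225455000329526 F [-0.5 -1.4  0.4]
[(0.71, [529, -290, 33]), (0.56, [479, -234, 19])]
```

C is in the drawer at (527,-288,33), face up. Next is block B at (602,190), yaw 25.5°.

{"name": "servo_tool", "arguments": {
  "steps": [
    [0,-1,-29,0],
    [0,-1,-29,0],
    [0,-1,-29,0],
    [0,-1,-29,0],
    [0,-1,-29,0],
    [0,-1,-29,0],
    [0,-1,-29,0],
    [0,-2,-29,0],
    [0,-2,-29,0],
    [0,-2,-29,0],
    [0,-2,-29,0],
    [0,-2,-29,0],
    [0,-2,-30,0],
    [0,-2,-30,0],
    [0,0,-30,0],
    [0,0,0,-0.11],
    [0,0,0,-0.11],
    [0,0,0,-0.11],
    [0,0,0,-0.11],
    [0,0,0,-0.11]
  ],
  "claw": 70
}}

```text
time_s: 64.32
tool_pos: [0.5939, 0.208, 0.1392]
eef_rot: [-64.8, 90.0, -135.3]
contact_force: [-0.1, 0.0, 0.2]
grip_width: 0.07
```

{"name": "servo_tool", "arguments": {
  "steps": [
    [0,0,0,-0.11],
    [0,0,0,0],
    [0,0,0,0]
  ]
}}

```text
time_s: 64.57
tool_pos: [0.5939, 0.208, 0.1393]
eef_rot: [-77.5, 90.0, -142.2]
contact_force: [-0.8, -0.8, 0.4]
grip_width: 0.0696
```

```bash
python3 f.py;  python3 g.py 594,207,9,25.5
```

```text
block_a (0.94, 355, 175, 16, 33, np.float32(11.5)) col [124.0, 100.0, 11.0] red 0.0
block_a (0.92, 355, 266, 29, 62, np.float32(-69.3)) col [196.0, 114.0, 135.0] red 0.0
block_a (0.92, 436, -24, 28, 76, np.float32(-21.0)) col [107.0, 85.0, 9.0] red 0.0
block_a (0.82, 472, 82, 51, 79, np.float32(-13.1)) col [77.0, 82.0, 70.0] red 0.0
block_a (0.78, 479, 204, 55, 68, np.float32(2.2)) col [194.0, 170.0, 131.0] red 0.0
block_a (0.56, 578, 311, 50, 64, np.float32(10.3)) col [207.0, 187.0, 151.0] red 0.0
struck_a (0.92, 601, 191, 51, 69, np.float32(24.8)) col [193.0, 169.0, 131.0] red 0.0
block_a [(0.89, [580, 309, 13]), (0.88, [477, 73, 13]), (0.82, [452, -49, 11]), (0.76, [475, 194, 13])]
struck_a [(0.92, [601, 185, 9])]
red px 0 []
t 64.9 tcp [593.9 208.  139.3] ang 25.5 w 0.07005185306815712 F [-0.   0.1 -0.7]
(594.0, 207.0, 9.0, 25.5) turn -0.0 shift xyz 130.3 -0.4 0.9
```

{"name": "servo_tool", "arguments": {
  "steps": [
    [28,0,0,0],
    [28,0,0,0],
    [28,0,0,0],
    [25,0,0,0],
    [15,0,0,0],
    [5,0,0,0],
    [0,0,0,0],
    [0,0,0,0]
  ]
}}

```text
time_s: 65.58
tool_pos: [0.5945, 0.2081, 0.0114]
eef_rot: [76.5, 89.9, 12.0]
contact_force: [0.1, 0.6, 0.3]
grip_width: 0.0699
```

{"name": "servo_tool", "arguments": {
  "steps": [
    [0,0,0,0],
    [0,0,0,0],
    [0,0,0,0],
    [0,0,0,0],
    [0,0,0,0],
    [0,0,0,0],
    [-20,0,0,0],
    [-30,0,0,0],
    [-30,0,0,0],
    [-30,0,0,0],
    [-16,0,0,0],
    [0,0,0,0.11],
    [0,0,0,0.11],
    [0,0,0,0.11],
    [0,0,0,0.11],
    [0,0,0,0.11],
    [0,0,0,0.11]
  ],
  "claw": 40
}}

```text
time_s: 67.0
tool_pos: [0.5939, 0.2079, 0.1365]
eef_rot: [77.2, 90.0, -25.4]
contact_force: [-0.5, 0.1, -0.7]
grip_width: 0.049
```

{"name": "servo_tool", "arguments": {
  "steps": [
    [1,14,31,0],
    [1,14,31,0],
    [1,14,31,0],
    [1,14,31,0],
    [1,14,31,0],
    [1,14,31,0],
    [2,14,31,0],
    [2,14,31,0],
    [2,14,30,0],
    [2,15,30,0],
    [0,0,0,0],
    [0,0,0,0]
  ]
}}

```text
time_s: 68.0
tool_pos: [0.666, -0.1248, 0.1218]
eef_rot: [-94.6, 90.0, 163.0]
contact_force: [-0.7, 0.6, -0.8]
grip_width: 0.0493
```

```bash
python3 g.py 666,-123,121,-12.3; python3 m.py
```

```text
t 68.0 tcp [ 666.  -124.8  121.8] ang -12.4 w 0.04933619528143071 F [-0.7  0.6 -0.8]
(666.0, -123.0, 121.0, -12.3) turn -0.003 shift xyz 0.8 -0.4 -1.8
struck_a 0.58 [ -3. -22.   1.] rel tcp
[ 666.  -123.3  122.1] 0.049765837811843655
```

Grip and pose match the earlier runs, so I chain the pivot, lean, regrip and lift.

{"name": "servo_tool", "arguments": {
  "steps": [
    [8,0,-1,0],
    [8,0,0,0],
    [5,0,-1,0],
    [5,0,-1,0],
    [6,0,-1,0],
    [5,0,1,0],
    [5,0,2,0],
    [5,0,3,0],
    [4,0,3,0],
    [4,0,4,0],
    [1,0,4,0],
    [0,0,4,0],
    [0,0,0,0]
  ]
}}

```text
time_s: 69.23
tool_pos: [0.6654, -0.1276, 0.0677]
eef_rot: [172.2, 89.1, 70.5]
contact_force: [7.5, 38.4, 7.3]
grip_width: 0.0497
```

{"name": "servo_tool", "arguments": {
  "steps": [
    [0,0,-10,0],
    [0,0,-11,0],
    [15,0,0,0],
    [20,0,0,0],
    [14,0,0,0],
    [4,0,0,0],
    [0,0,0,0]
  ]
}}

```text
time_s: 69.82
tool_pos: [0.6656, -0.1187, 0.0108]
eef_rot: [-89.3, 89.7, 168.5]
contact_force: [-0.3, 1.0, -1.4]
grip_width: 0.0492
```

{"name": "servo_tool", "arguments": {
  "steps": [
    [0,0,0,0],
    [0,0,0,0],
    [0,0,0,0],
    [0,0,0,0]
  ],
  "claw": 62
}}

```text
time_s: 70.15
tool_pos: [0.6677, -0.1194, 0.0147]
eef_rot: [84.8, 89.9, -17.5]
contact_force: [0.3, 0.1, 0.3]
grip_width: 0.0619
```

```bash
python3 g.py; python3 m.py
```

```text
t 70.2 tcp [ 667.7 -119.4   14.7] ang -12.3 w 0.061929828679841536 F [0.3 0.1 0.3]
struck_a 0.74 [ -2. -10.  18.] rel tcp
[ 667.5 -119.3   14.4] 0.06213112462684151
```

{"name": "servo_tool", "arguments": {
  "steps": [
    [-15,0,0,0],
    [-16,0,0,0],
    [0,0,8,0],
    [0,0,8,0],
    [0,0,4,0],
    [0,0,0,0]
  ]
}}

```text
time_s: 70.8
tool_pos: [0.6619, -0.1401, 0.0433]
eef_rot: [-79.4, 89.9, 178.2]
contact_force: [-0.5, -0.0, 0.5]
grip_width: 0.0624
```

{"name": "servo_tool", "arguments": {
  "steps": [
    [0,0,0,0],
    [0,0,0,0],
    [0,0,0,0],
    [0,0,0,0],
    [0,0,0,0]
  ],
  "claw": 40
}}

```text
time_s: 71.22
tool_pos: [0.6627, -0.1384, 0.044]
eef_rot: [-86.6, 90.0, 171.1]
contact_force: [-0.4, 0.2, -0.7]
grip_width: 0.0495
```

{"name": "servo_tool", "arguments": {
  "steps": [
    [-10,0,-10,0],
    [-20,0,-15,0],
    [-25,0,-15,0],
    [-25,0,0,0],
    [-15,0,0,0],
    [0,0,0,0]
  ]
}}

```text
time_s: 71.72
tool_pos: [0.6735, -0.0987, 0.1455]
eef_rot: [91.5, 89.5, -10.7]
contact_force: [0.6, 0.1, -0.6]
grip_width: 0.0494
```

```bash
python3 g.py 555,-210,140,-12.3; python3 m.py
```

```text
t 71.7 tcp [673.5 -98.7 145.5] ang -12.2 w 0.0494236496610803 F [ 0.6  0.1 -0.6]
(555.0, -210.0, 140.0, -12.3) turn 0.002 shift xyz 5.5 -92.0 134.0
struck_a 0.5 [ 3. 10. -6.] rel tcp
[672.5 -98.9 142.4] 0.049662403492317216
```

{"name": "servo_tool", "arguments": {
  "steps": [
    [0,-30,0,0],
    [0,-30,10,0],
    [0,-30,25,0],
    [0,-2,30,0],
    [0,0,30,0],
    [0,0,30,0],
    [0,0,9,0],
    [20,0,0,0],
    [26,0,0,0],
    [10,0,0,0],
    [0,0,-8,0],
    [0,0,-8,0],
    [0,0,-8,0],
    [0,0,-8,0],
    [0,0,-7,0],
    [0,0,-6,0],
    [0,0,-6,0],
    [0,0,-5,0],
    [0,0,-4,0],
    [0,0,0,0]
  ]
}}

```text
time_s: 73.53
tool_pos: [0.567, -0.1532, 0.0864]
eef_rot: [49.5, 89.6, -52.8]
contact_force: [-1.8, -6.5, 2.6]
grip_width: 0.0498
```

{"name": "servo_tool", "arguments": {
  "steps": [
    [0,0,4,0],
    [-25,0,0,0],
    [-30,0,0,0],
    [0,0,-25,0],
    [0,0,-25,0],
    [0,0,-25,0],
    [0,0,0,0]
  ]
}}

```text
time_s: 74.12
tool_pos: [0.5818, -0.0783, 0.1397]
eef_rot: [139.1, 89.8, 37.0]
contact_force: [0.6, 0.1, -1.1]
grip_width: 0.0492
```

```bash
python3 g.py; python3 m.py; python3 tilt.py
```

```text
t 74.1 tcp [581.8 -78.3 139.7] ang -12.0 w 0.04917875747144784 F [ 0.6  0.1 -1.1]
struck_a 0.78 [ -3.  -8. -10.] rel tcp
[581.5 -80.2 139.5] 0.04910748154420778
px 1.4 243
(np.float64(0.8006644518272426), 90, -6, -6)
(np.float64(0.7965517241379311), 80, -6, -6)
(np.float64(0.793918918918919), 85, -6, -6)
(np.float64(0.7881944444444444), 75, 0, -6)
(np.float64(0.7804878048780488), 70, 0, -6)
```

{"name": "servo_tool", "arguments": {
  "steps": [
    [0,-10,-29,0],
    [0,-10,-30,0],
    [30,0,0,0],
    [30,0,0,0],
    [25,0,0,0],
    [10,0,0,0],
    [4,0,0,0],
    [0,0,0,0],
    [2,0,0,0],
    [1,0,-5,0],
    [1,0,-5,0],
    [1,0,-6,0],
    [2,0,-6,0],
    [3,0,-6,0],
    [3,0,-6,0],
    [0,0,0,0]
  ]
}}

```text
time_s: 75.75
tool_pos: [0.5821, 0.0127, 0.027]
eef_rot: [98.7, 89.9, -3.5]
contact_force: [1.3, -0.8, 5.7]
grip_width: 0.0494
```

{"name": "servo_tool", "arguments": {
  "steps": [
    [3,0,-5,0],
    [3,0,-5,0],
    [3,0,-4,0],
    [4,0,-4,0],
    [3,0,-3,0],
    [2,0,-2,0],
    [0,0,0,0]
  ]
}}

```text
time_s: 76.33
tool_pos: [0.5855, 0.0352, 0.0075]
eef_rot: [-83.8, 89.9, 174.0]
contact_force: [-0.5, -2.1, 0.7]
grip_width: 0.0494
```

{"name": "servo_tool", "arguments": {
  "steps": [
    [0,0,0,0],
    [0,0,0,0],
    [0,0,0,0],
    [-25,0,0,0],
    [-30,0,0,0],
    [-35,0,0,0],
    [-30,0,-20,0],
    [-10,0,-25,0],
    [0,0,0,0]
  ],
  "claw": 70
}}

```text
time_s: 77.08
tool_pos: [0.5975, 0.0821, 0.1429]
eef_rot: [119.4, 89.5, 17.3]
contact_force: [-0.2, -1.1, 0.0]
grip_width: 0.0699
```

```bash
python3 f.py; python3 k.py top; python3 g.py
```

```text
block_a (0.65, 474, 77, 58, 69, np.float32(-12.3)) col [88.0, 89.0, 76.0] red 0.0
block_a (0.61, 480, 201, 59, 65, np.float32(2.1)) col [207.0, 184.0, 145.0] red 0.0
block_a (0.59, 351, 143, 7, 60, np.float32(-27.7)) col [96.0, 77.0, 11.0] red 0.0
block_a (0.55, 488, -52, 17, 35, np.float32(5.1)) col [99.0, 80.0, 16.0] red 0.0
struck_a (0.9, 581, 15, 50, 72, np.float32(-12.1)) col [88.0, 55.0, 44.0] red 0.213
block_a [(0.57, [474, 194, 10]), (0.57, [475, 75, 10])]
struck_a [(0.69, [577, 7, 9])]
red px 620 [[0.598, 0.038], [0.599, 0.025], [0.582, 0.017], [0.583, 0.006], [0.57, -0.004]]
top block_a [(0.88, [576, 309, 11]), (0.83, [329, 275, 14]), (0.77, [448, -50, 17]), (0.75, [473, 203, 11]), (0.63, [310, 157, 11])]
top struck_a [(0.69, [527, -291, 39]), (0.53, [577, 12, 11])]
t 77.6 tcp [595.3  78.2 137.9] ang -12.3 w 0.06976114559011758 F [1.  0.7 0.8]
```

B also has the red bar. Both cancelled blocks are now found, so B goes in last to keep the drawer wall free. Next is D at (474,199).

{"name": "servo_tool", "arguments": {
  "steps": [
    [0,0,0,-0.085],
    [0,0,0,-0.085],
    [0,0,0,-0.085],
    [0,-23,-29,0],
    [0,-23,-29,0],
    [0,-23,-29,0],
    [0,-23,-29,0],
    [0,-24,-29,0],
    [0,0,0,0],
    [0,0,0,0]
  ]
}}

```text
time_s: 78.42
tool_pos: [0.4728, 0.2199, 0.1385]
eef_rot: [81.6, 90.0, -5.9]
contact_force: [0.6, 0.3, -0.8]
grip_width: 0.0703
```

```bash
python3 f.py; python3 g.py 473,218,9,2.3
```

```text
block_a (0.85, 574, 310, 57, 64, np.float32(10.1)) col [196.0, 172.0, 134.0] red 0.0
block_a (0.82, 336, 278, 53, 72, np.float32(-58.0)) col [197.0, 117.0, 137.0] red 0.0
block_a (0.79, 314, 160, 52, 78, np.float32(-33.2)) col [196.0, 166.0, 8.0] red 0.0
block_a (0.7, 471, 83, 52, 80, np.float32(-12.5)) col [47.0, 46.0, 38.0] red 0.0
block_a (0.64, 476, 205, 49, 67, np.float32(2.5)) col [193.0, 169.0, 130.0] red 0.0
struck_a (0.56, 556, 50, 9, 32, np.float32(-10.7)) col [84.0, 70.0, 52.0] red 0.0
block_a [(0.91, [331, 278, 11]), (0.87, [476, 73, 11]), (0.86, [581, 311, 13]), (0.83, [306, 154, 10]), (0.56, [475, 197, 13])]
struck_a []
red px 0 []
t 78.8 tcp [474.2 218.  138.2] ang 2.2 w 0.07038814350350468 F [0.3 0.5 0. ]
(473.0, 218.0, 9.0, 2.3) turn -0.001 shift xyz 129.2 -1.2 -0.0
```

{"name": "servo_tool", "arguments": {
  "steps": [
    [28,0,0,0],
    [28,0,-1,0],
    [28,0,0,0],
    [25,0,0,0],
    [15,0,0,0],
    [4,0,0,0],
    [0,0,0,0],
    [0,0,0,0]
  ]
}}

```text
time_s: 79.43
tool_pos: [0.4744, 0.2198, 0.0113]
eef_rot: [103.9, 89.9, 16.2]
contact_force: [0.4, -0.3, 0.5]
grip_width: 0.0701
```

{"name": "servo_tool", "arguments": {
  "steps": [
    [0,0,0,0],
    [0,0,0,0],
    [0,0,0,0],
    [0,0,0,0],
    [0,0,0,0],
    [0,0,0,0],
    [-20,0,0,0],
    [-30,0,0,0],
    [-30,0,0,0],
    [-30,0,0,0],
    [-16,0,0,0],
    [0,0,0,0.085],
    [0,0,0,0.085],
    [0,0,0,0.084]
  ],
  "claw": 40
}}

```text
time_s: 80.6
tool_pos: [0.4737, 0.2199, 0.1369]
eef_rot: [120.1, 89.9, 17.6]
contact_force: [-0.1, 0.4, -0.4]
grip_width: 0.0491
```

{"name": "servo_tool", "arguments": {
  "steps": [
    [1,21,24,0],
    [1,21,24,0],
    [1,21,24,0],
    [1,22,24,0],
    [1,22,24,0],
    [1,22,24,0],
    [1,22,25,0],
    [1,22,25,0],
    [1,22,25,0],
    [2,22,25,0],
    [2,22,25,0],
    [2,21,24,0],
    [0,0,0,0],
    [0,0,0,0]
  ]
}}

```text
time_s: 81.77
tool_pos: [0.6656, -0.1231, 0.1202]
eef_rot: [-92.6, 89.9, 165.1]
contact_force: [0.6, 0.4, 0.1]
grip_width: 0.0492
```

```bash
python3 g.py 666,-124,121.5,-12.3; python3 m.py
```

```text
t 81.8 tcp [ 665.6 -123.1  120.2] ang -12.4 w 0.04924521823527928 F [0.6 0.4 0.1]
(666.0, -124.0, 121.5, -12.3) turn -0.001 shift xyz -1.3 0.6 0.8
block_a 0.6 [ -3. -18.  -3.] rel tcp
[ 665.5 -121.7  120.8] 0.04924922126761493
```

{"name": "servo_tool", "arguments": {
  "steps": [
    [7,0,0,0],
    [8,0,0,0],
    [5,0,-1,0],
    [5,0,-1,0],
    [6,0,-1,0],
    [5,0,1,0],
    [5,0,2,0],
    [5,0,3,0],
    [4,0,3,0],
    [4,0,4,0],
    [1,0,4,0],
    [0,0,4,0],
    [0,0,0,0]
  ]
}}

```text
time_s: 83.0
tool_pos: [0.665, -0.1274, 0.0681]
eef_rot: [167.7, 89.0, 66.0]
contact_force: [9.4, 38.6, 8.0]
grip_width: 0.0492
```

{"name": "servo_tool", "arguments": {
  "steps": [
    [0,0,-10,0],
    [0,0,-11,0],
    [15,0,0,0],
    [20,0,0,0],
    [14,0,0,0],
    [3,0,0,0],
    [0,0,0,0]
  ]
}}

```text
time_s: 83.58
tool_pos: [0.6652, -0.1185, 0.0125]
eef_rot: [-86.3, 89.8, 171.5]
contact_force: [-0.3, -0.1, 0.1]
grip_width: 0.0494
```

{"name": "servo_tool", "arguments": {
  "steps": [
    [0,0,0,0],
    [0,0,0,0],
    [0,0,0,0],
    [0,0,0,0]
  ],
  "claw": 62
}}

```text
time_s: 83.92
tool_pos: [0.6669, -0.1189, 0.0154]
eef_rot: [84.2, 89.9, -18.0]
contact_force: [0.3, 0.0, -0.3]
grip_width: 0.062
```

```bash
python3 g.py; python3 m.py
```

```text
t 83.9 tcp [ 666.9 -118.9   15.4] ang -12.2 w 0.06202329894448896 F [ 0.3  0.  -0.3]
block_a 0.45 [ -3. -12.  14.] rel tcp
[ 666.7 -118.8   15.2] 0.06175094932326726
```

{"name": "servo_tool", "arguments": {
  "steps": [
    [-15,0,0,0],
    [-16,0,0,0],
    [0,0,8,0],
    [0,0,8,0],
    [0,0,4,0],
    [0,0,0,0]
  ]
}}

```text
time_s: 84.57
tool_pos: [0.6612, -0.1396, 0.0443]
eef_rot: [-79.7, 89.9, 178.0]
contact_force: [-0.0, 0.6, -0.4]
grip_width: 0.0622
```

{"name": "servo_tool", "arguments": {
  "steps": [
    [0,0,0,0],
    [0,0,0,0],
    [0,0,0,0],
    [0,0,0,0],
    [0,0,0,0]
  ],
  "claw": 40
}}

```text
time_s: 84.98
tool_pos: [0.662, -0.1379, 0.045]
eef_rot: [-87.8, 90.0, 170.0]
contact_force: [-0.9, -0.1, -1.5]
grip_width: 0.0495
```

{"name": "servo_tool", "arguments": {
  "steps": [
    [-10,0,-10,0],
    [-20,0,-15,0],
    [-25,0,-15,0],
    [-25,0,0,0],
    [-15,0,0,0],
    [0,0,0,0]
  ]
}}

```text
time_s: 85.48
tool_pos: [0.6727, -0.0982, 0.1465]
eef_rot: [91.3, 89.5, -10.9]
contact_force: [-0.4, -0.1, -1.0]
grip_width: 0.0492
```

```bash
python3 g.py 555,-210,140,-12.3; python3 m.py
```

```text
t 85.5 tcp [672.7 -98.2 146.5] ang -12.2 w 0.04918810889639753 F [-0.4 -0.1 -1. ]
(555.0, -210.0, 140.0, -12.3) turn 0.003 shift xyz 6.5 -91.2 134.3
block_a 0.55 [  3.   9. -12.] rel tcp
[671.8 -98.4 143.4] 0.04913900358580633
```

{"name": "servo_tool", "arguments": {
  "steps": [
    [0,-30,0,0],
    [0,-30,10,0],
    [0,-30,25,0],
    [0,-2,30,0],
    [0,0,30,0],
    [0,0,30,0],
    [0,0,9,0],
    [20,0,0,0],
    [26,0,0,0],
    [10,0,0,0],
    [0,0,-8,0],
    [0,0,-8,0],
    [0,0,-8,0],
    [0,0,-8,0],
    [0,0,-7,0],
    [0,0,-6,0],
    [0,0,-6,0],
    [0,0,-5,0],
    [0,0,-4,0],
    [0,0,0,0]
  ]
}}

```text
time_s: 87.3
tool_pos: [0.5663, -0.1526, 0.0872]
eef_rot: [53.4, 89.7, -48.8]
contact_force: [-1.4, -7.3, 3.5]
grip_width: 0.0495
```

{"name": "servo_tool", "arguments": {
  "steps": [
    [0,0,4,0],
    [-25,0,0,0],
    [-30,0,0,0],
    [0,0,-25,0],
    [0,0,-25,0],
    [0,0,-25,0],
    [0,0,0,0]
  ]
}}

```text
time_s: 87.88
tool_pos: [0.5809, -0.0778, 0.1402]
eef_rot: [157.5, 89.8, 55.5]
contact_force: [0.3, -0.8, -0.9]
grip_width: 0.0496
```

```bash
python3 g.py 462,150,140,-12.3; python3 m.py; python3 tilt.py
```

```text
t 87.9 tcp [580.9 -77.8 140.2] ang -12.0 w 0.049585063840215444 F [ 0.3 -0.8 -0.9]
(462.0, 150.0, 140.0, -12.3) turn 0.006 shift xyz 0.2 -164.7 -197.3
block_a 0.49 [ -3. -10. -12.] rel tcp
[580.5 -79.8 140. ] 0.04940186496099196
px 1.6 211
(np.float64(0.7619047619047619), 75, -12, -12)
(np.float64(0.7554744525547445), 75, -6, -6)
(np.float64(0.7378277153558053), 70, -12, -12)
(np.float64(0.7377622377622378), 80, -12, -12)
(np.float64(0.7355072463768116), 70, -6, -6)
```

{"name": "servo_tool", "arguments": {
  "steps": [
    [0,-23,-28,0],
    [0,-23,-28,0],
    [0,-23,-28,0],
    [0,-24,-28,0],
    [0,-24,-28,0],
    [0,-24,-28,0],
    [0,-24,-29,0],
    [30,0,0,0],
    [30,0,0,0],
    [25,0,0,0],
    [8,0,0,0],
    [3,0,0,0],
    [0,0,0,0]
  ]
}}

```text
time_s: 89.27
tool_pos: [0.4609, 0.1445, 0.0438]
eef_rot: [98.2, 90.0, -4.1]
contact_force: [0.1, 0.3, -1.0]
grip_width: 0.0497
```

{"name": "servo_tool", "arguments": {
  "steps": [
    [2,0,0,0],
    [1,0,-5,0],
    [2,0,-5,0],
    [2,0,-6,0],
    [3,0,-6,0],
    [3,0,-6,0],
    [4,0,-6,0],
    [3,0,-5,0],
    [3,0,-5,0],
    [3,0,-4,0],
    [4,0,-4,0],
    [3,0,-3,0],
    [2,0,-2,0],
    [0,0,0,0]
  ]
}}

```text
time_s: 90.43
tool_pos: [0.4724, 0.2008, 0.0078]
eef_rot: [-59.0, 90.0, -161.2]
contact_force: [-0.5, -0.7, 2.3]
grip_width: 0.0491
```

{"name": "servo_tool", "arguments": {
  "steps": [
    [0,0,0,0],
    [0,0,0,0],
    [0,0,0,0],
    [-25,0,0,0],
    [-30,0,0,0],
    [-35,0,0,0],
    [-30,0,-20,0],
    [-10,0,-25,0],
    [0,0,0,0]
  ],
  "claw": 70
}}

```text
time_s: 91.18
tool_pos: [0.4838, 0.2481, 0.1426]
eef_rot: [135.5, 89.5, 33.4]
contact_force: [0.7, -0.4, -0.2]
grip_width: 0.0699
```

```bash
python3 f.py; python3 k.py top; python3 g.py
```

```text
block_a (0.89, 319, 183, 37, 58, np.float32(-63.1)) col [188.0, 158.0, 12.0] red 0.0
block_a (0.83, 336, 280, 52, 75, np.float32(-59.9)) col [197.0, 117.0, 136.0] red 0.0
block_a (0.69, 473, 95, 50, 58, np.float32(-9.9)) col [47.0, 46.0, 39.0] red 0.0
block_a (0.66, 468, 180, 50, 72, np.float32(-11.6)) col [68.0, 63.0, 50.0] red 0.0
block_a (0.56, 575, 311, 54, 64, np.float32(10.6)) col [198.0, 174.0, 137.0] red 0.0
struck_a (0.56, 591, 3, 27, 52, np.float32(-14.4)) col [79.5, 79.0, 68.0] red 0.209
block_a [(0.82, [477, 78, 11]), (0.78, [468, 168, 14]), (0.68, [332, 277, 11]), (0.6, [579, 310, 13]), (0.59, [309, 153, 12])]
struck_a [(0.82, [576, 11, 9])]
red px 124 [[0.589, 0.029], [0.598, 0.023], [0.584, 0.022], [0.59, 0.017], [0.581, 0.012], [0.578, 0.003]]
top block_a [(0.91, [448, -49, 14]), (0.82, [473, 75, 10]), (0.64, [576, 309, 13]), (0.53, [309, 155, 13]), (0.5, [464, 175, 11])]
top struck_a [(0.67, [529, -292, 39]), (0.65, [578, 12, 11])]
t 91.7 tcp [481.9 244.2 137.9] ang -12.3 w 0.0701621942688685 F [-0.2 -0.6 -0.3]
```

D is face up and plain at (467,173). The last face-down block is A at (577,310), yaw 10.3°.

{"name": "servo_tool", "arguments": {
  "steps": [
    [0,0,0,-0.0985],
    [0,0,0,-0.0985],
    [0,0,0,-0.0985],
    [0,0,0,-0.0985],
    [0,26,-17,0],
    [0,26,-17,0],
    [0,26,-17,0],
    [0,27,-16,0],
    [28,0,0,0],
    [28,0,0,0],
    [28,0,0,0],
    [25,0,0,0],
    [15,0,0,0],
    [3,0,0,0],
    [0,0,0,0],
    [0,0,0,0]
  ]
}}

```text
time_s: 93.02
tool_pos: [0.574, 0.3296, 0.0126]
eef_rot: [104.5, 89.9, 24.9]
contact_force: [0.1, -0.2, 0.7]
grip_width: 0.07
```

{"name": "servo_tool", "arguments": {
  "steps": [
    [0,0,0,0],
    [0,0,0,0],
    [0,0,0,0],
    [0,0,0,0],
    [0,0,0,0],
    [0,0,0,0],
    [-20,0,0,0],
    [-30,0,0,0],
    [-30,0,0,0],
    [-30,0,0,0],
    [-16,0,0,0],
    [0,0,0,0.0985],
    [0,0,0,0.0985],
    [0,0,0,0.0985],
    [0,0,0,0.0985]
  ],
  "claw": 40
}}

```text
time_s: 94.27
tool_pos: [0.5732, 0.3294, 0.1375]
eef_rot: [120.9, 90.0, 18.4]
contact_force: [-0.2, 0.0, -0.5]
grip_width: 0.0488
```

```bash
python3 g.py 666,-123,121.5,-12.3; python3 m.py
```

```text
t 94.3 tcp [573.2 329.4 137.5] ang -12.5 w 0.04878617861549873 F [-0.2  0.  -0.5]
(666.0, -123.0, 121.5, -12.3) turn -0.003 shift xyz 16.0 187.0 422.2
block_a 0.78 [ -5. -16.   2.] rel tcp
[573.2 329.4 137.5] 0.04885205664732121
```

{"name": "servo_tool", "arguments": {
  "steps": [
    [1,13,30,0],
    [1,13,30,0],
    [1,13,30,0],
    [1,13,30,0],
    [1,13,30,0],
    [1,13,30,0],
    [1,13,30,0],
    [1,13,30,0],
    [1,13,30,0],
    [1,14,30,0],
    [1,14,30,0],
    [1,14,30,0],
    [2,14,31,0],
    [2,14,31,0],
    [0,0,0,0],
    [0,0,0,0]
  ]
}}

```text
time_s: 95.75
tool_pos: [0.6665, -0.1245, 0.1208]
eef_rot: [-95.0, 90.0, 162.8]
contact_force: [-0.6, 0.2, -0.3]
grip_width: 0.0493
```

```bash
python3 g.py 666,-124,121.5,-12.3; python3 m.py
```

```text
t 95.8 tcp [ 666.5 -124.5  120.8] ang -12.2 w 0.0493329795405085 F [-0.6  0.2 -0.3]
(666.0, -124.0, 121.5, -12.3) turn 0.001 shift xyz -0.7 -0.6 -0.4
block_a 0.62 [ -5. -20.   0.] rel tcp
[ 666.6 -123.   121. ] 0.049140822122512105
```

{"name": "servo_tool", "arguments": {
  "steps": [
    [8,0,0,0],
    [8,0,0,0],
    [5,0,-1,0],
    [5,0,-1,0],
    [6,0,-1,0],
    [5,0,1,0],
    [5,0,2,0],
    [5,0,3,0],
    [4,0,3,0],
    [4,0,4,0],
    [1,0,4,0],
    [0,0,4,0],
    [0,0,0,0]
  ]
}}

```text
time_s: 96.98
tool_pos: [0.6664, -0.1276, 0.0677]
eef_rot: [166.8, 89.0, 65.2]
contact_force: [8.2, 39.8, 9.9]
grip_width: 0.0495
```

{"name": "servo_tool", "arguments": {
  "steps": [
    [0,0,-10,0],
    [0,0,-11,0],
    [15,0,0,0],
    [20,0,0,0],
    [14,0,0,0],
    [3,0,0,0],
    [0,0,0,0]
  ]
}}

```text
time_s: 97.57
tool_pos: [0.6665, -0.1195, 0.0117]
eef_rot: [-86.7, 89.8, 171.0]
contact_force: [-0.2, 0.1, 0.5]
grip_width: 0.0498
```

```bash
python3 g.py; python3 m.py
```

```text
t 97.6 tcp [ 666.5 -119.5   11.7] ang -12.2 w 0.04979102820506251 F [-0.2  0.1  0.5]
block_a 0.44 [-1. -9. 26.] rel tcp
[ 667.1 -119.7   13.1] 0.04960322311427021
```

{"name": "servo_tool", "arguments": {
  "steps": [
    [2,0,0,0],
    [0,0,0,0],
    [0,0,0,0],
    [0,0,0,0]
  ],
  "claw": 62
}}

```text
time_s: 98.05
tool_pos: [0.6675, -0.1198, 0.0117]
eef_rot: [79.4, 90.0, -22.8]
contact_force: [-0.2, 0.5, -0.2]
grip_width: 0.0618
```

{"name": "servo_tool", "arguments": {
  "steps": [
    [-15,0,0,0],
    [-15,0,0,0],
    [0,0,8,0],
    [0,0,8,0],
    [0,0,4,0],
    [0,0,0,0]
  ]
}}

```text
time_s: 98.55
tool_pos: [0.6626, -0.1406, 0.0409]
eef_rot: [-84.0, 90.0, 173.7]
contact_force: [-0.1, -0.1, -0.8]
grip_width: 0.0622
```

{"name": "servo_tool", "arguments": {
  "steps": [
    [0,0,0,0],
    [0,0,0,0],
    [0,0,0,0],
    [0,0,0,0],
    [0,0,0,0]
  ],
  "claw": 40
}}

```text
time_s: 98.97
tool_pos: [0.663, -0.139, 0.041]
eef_rot: [-89.2, 90.0, 168.6]
contact_force: [-0.4, 0.4, -0.7]
grip_width: 0.0498
```

{"name": "servo_tool", "arguments": {
  "steps": [
    [-10,0,-10,0],
    [-20,0,-15,0],
    [-25,0,-15,0],
    [-25,0,0,0],
    [-16,0,0,0],
    [0,0,0,0]
  ]
}}

```text
time_s: 99.47
tool_pos: [0.6738, -0.0993, 0.1436]
eef_rot: [91.6, 89.5, -10.6]
contact_force: [0.4, -0.7, 0.4]
grip_width: 0.0496
```

```bash
python3 g.py 555,-210,140,-12.3; python3 m.py
```

```text
t 99.5 tcp [673.8 -99.3 143.6] ang -12.2 w 0.049613705001327495 F [ 0.4 -0.7  0.4]
(555.0, -210.0, 140.0, -12.3) turn 0.003 shift xyz 3.6 -92.5 133.5
block_a 0.55 [-2. 10. -1.] rel tcp
[672.9 -99.5 140.5] 0.049204941576636865
```

{"name": "servo_tool", "arguments": {
  "steps": [
    [0,-30,0,0],
    [0,-30,10,0],
    [0,-30,25,0],
    [0,-2,30,0],
    [0,0,30,0],
    [0,0,30,0],
    [0,0,9,0],
    [20,0,0,0],
    [26,0,0,0],
    [9,0,0,0],
    [0,0,-8,0],
    [0,0,-8,0],
    [0,0,-8,0],
    [0,0,-8,0],
    [0,0,-7,0],
    [0,0,-6,0],
    [0,0,-6,0],
    [0,0,-5,0],
    [0,0,-4,0],
    [0,0,0,0]
  ]
}}

```text
time_s: 101.28
tool_pos: [0.5673, -0.1541, 0.0853]
eef_rot: [46.6, 89.6, -55.7]
contact_force: [-1.7, -7.2, 3.5]
grip_width: 0.0497
```

{"name": "servo_tool", "arguments": {
  "steps": [
    [0,0,4,0],
    [-25,0,0,0],
    [-30,0,0,0],
    [0,0,-25,0],
    [0,0,-25,0],
    [0,0,-25,0],
    [0,0,0,0]
  ]
}}

```text
time_s: 101.87
tool_pos: [0.5821, -0.079, 0.1386]
eef_rot: [140.0, 89.8, 38.0]
contact_force: [0.6, 0.5, 0.3]
grip_width: 0.0495
```

```bash
python3 g.py 578,165,140,-12.3; python3 m.py; python3 tilt.py
```

```text
t 101.9 tcp [582.1 -79.  138.6] ang -12.0 w 0.04951117607640463 F [0.6 0.5 0.3]
(578.0, 165.0, 140.0, -12.3) turn 0.006 shift xyz -1.4 -56.0 -237.5
block_a 0.45 [-1. -8. -1.] rel tcp
[581.7 -80.9 138.4] 0.04924712536680629
px 2.3 139
(np.float64(0.5646551724137931), 60, -12, -12)
(np.float64(0.5564853556485355), 60, -6, -6)
(np.float64(0.5461847389558233), 65, -6, -6)
(np.float64(0.5446808510638298), 60, 0, -6)
(np.float64(0.5418326693227091), 65, -12, -12)
```

{"name": "servo_tool", "arguments": {
  "steps": [
    [0,-7,-29,0],
    [0,-7,-30,0],
    [0,-7,-30,0],
    [0,-7,-30,0],
    [0,-7,-30,0],
    [0,-7,-30,0],
    [0,-7,-30,0],
    [0,-7,-29,0],
    [30,0,0,0],
    [30,0,0,0],
    [25,0,0,0],
    [9,0,0,0],
    [3,0,0,0],
    [0,0,0,0]
  ]
}}

```text
time_s: 103.33
tool_pos: [0.5771, 0.1604, 0.0408]
eef_rot: [91.4, 90.0, -10.9]
contact_force: [-0.1, -0.6, 0.1]
grip_width: 0.0498
```

{"name": "servo_tool", "arguments": {
  "steps": [
    [2,0,0,0],
    [1,0,-5,0],
    [1,0,-5,0],
    [2,0,-6,0],
    [2,0,-6,0],
    [3,0,-6,0],
    [3,0,-6,0],
    [3,0,-5,0],
    [3,0,-5,0],
    [3,0,-4,0],
    [4,0,-4,0],
    [3,0,-3,0],
    [2,0,-2,0],
    [0,0,0,0]
  ]
}}

```text
time_s: 104.5
tool_pos: [0.5894, 0.2171, 0.0086]
eef_rot: [115.1, 89.9, 13.0]
contact_force: [2.4, -0.7, 4.1]
grip_width: 0.0492
```

{"name": "servo_tool", "arguments": {
  "steps": [
    [0,0,0,0],
    [0,0,0,0],
    [0,0,0,0],
    [-25,0,0,0],
    [-30,0,0,0],
    [-35,0,0,0],
    [-30,0,-20,0],
    [-10,0,-25,0],
    [0,0,0,0]
  ],
  "claw": 70
}}

```text
time_s: 105.25
tool_pos: [0.5996, 0.2644, 0.1428]
eef_rot: [134.6, 89.6, 32.6]
contact_force: [-0.8, 0.4, 0.2]
grip_width: 0.0699
```

```bash
python3 f.py; python3 k.py top; python3 g.py 581,12,138,-12 581,12,10,-12
```

```text
block_a (0.74, 494, 107, 26, 30, np.float32(-11.3)) col [98.0, 83.0, 69.0] red 0.0
block_a (0.71, 460, 206, 21, 47, np.float32(-46.0)) col [81.0, 85.0, 73.0] red 0.0
block_a (0.69, 586, 201, 52, 73, np.float32(-12.2)) col [81.0, 77.0, 59.0] red 0.0
block_a (0.6, 313, 174, 44, 97, np.float32(-59.3)) col [203.0, 174.0, 4.0] red 0.0
block_a (0.6, 341, 281, 56, 84, np.float32(-58.8)) col [202.0, 118.0, 140.0] red 0.0
block_a [(0.97, [468, 171, 10]), (0.89, [309, 155, 13]), (0.88, [588, 194, 13]), (0.72, [331, 280, 13]), (0.65, [475, 74, 9]), (0.56, [543, 198, 5])]
struck_a []
red px 0 []
top block_a [(0.86, [471, 72, 12]), (0.71, [446, -50, 15]), (0.66, [462, 176, 14]), (0.53, [582, 195, 11])]
top struck_a [(0.62, [579, 10, 14]), (0.62, [529, -290, 39])]
t 105.8 tcp [598.2 260.  137.9] ang -12.3 w 0.06971569619483829 F [-0.6 -0.4 -0. ]
(581.0, 12.0, 138.0, -12.0) turn -0.004 shift xyz -0.1 34.8 246.2
(581.0, 12.0, 10.0, -12.0) turn -0.0 shift xyz 128.0 0.0 -0.0
```

A is face up and plain. Now B goes into the drawer's left half.

{"name": "servo_tool", "arguments": {
  "steps": [
    [0,4,30,0],
    [0,4,31,0],
    [0,4,31,0],
    [0,4,31,0],
    [0,5,31,0],
    [0,5,31,0],
    [0,5,31,0],
    [0,5,30,0],
    [28,0,0,0],
    [28,0,0,0],
    [28,0,0,0],
    [25,0,0,0],
    [15,0,0,0],
    [4,0,0,0],
    [0,0,0,0],
    [0,0,0,0]
  ]
}}

```text
time_s: 107.08
tool_pos: [0.5821, 0.0124, 0.0115]
eef_rot: [96.8, 89.9, -5.5]
contact_force: [0.5, 1.1, -0.2]
grip_width: 0.0702
```

{"name": "servo_tool", "arguments": {
  "steps": [
    [0,0,0,0],
    [0,0,0,0],
    [0,0,0,0],
    [0,0,0,0],
    [0,0,0,0],
    [-20,0,0,0],
    [-30,0,0,0],
    [-30,0,0,0],
    [-30,0,0,0],
    [-20,0,0,0],
    [0,2,31,0],
    [0,2,31,0],
    [0,2,31,0],
    [0,2,31,0],
    [0,2,31,0],
    [0,2,31,0],
    [0,1,30,0],
    [0,0,0,0],
    [0,0,0,0]
  ],
  "claw": 40
}}

```text
time_s: 108.67
tool_pos: [0.548, -0.2026, 0.1404]
eef_rot: [155.3, 90.0, 52.9]
contact_force: [0.2, -0.4, -0.9]
grip_width: 0.0494
```

```bash
python3 g.py 547,-202,34,-12.3; python3 m.py
```

```text
t 108.7 tcp [ 548.  -202.6  140.4] ang -12.4 w 0.049420264119475824 F [ 0.2 -0.4 -0.9]
(547.0, -202.0, 34.0, -12.3) turn -0.001 shift xyz 106.4 -1.1 -0.4
struck_a 0.51 [ 0.  2. -1.] rel tcp
[ 548.3 -201.4  140.4] 0.04950203721988577
```

{"name": "servo_tool", "arguments": {
  "steps": [
    [25,0,0,0],
    [28,0,0,0],
    [28,0,0,0],
    [17,0,0,0],
    [6,0,0,0],
    [2,0,0,0],
    [0,0,0,0]
  ]
}}

```text
time_s: 109.4
tool_pos: [0.5489, -0.2005, 0.0347]
eef_rot: [72.7, 90.0, -29.4]
contact_force: [-0.6, -1.6, -1.3]
grip_width: 0.0493
```

{"name": "servo_tool", "arguments": {
  "steps": [
    [0,0,0,0],
    [0,0,0,0],
    [0,0,0,0],
    [-20,0,0,0],
    [-30,0,0,0],
    [-35,0,0,0],
    [-25,0,0,0],
    [0,-30,8,0],
    [0,-30,8,0],
    [0,-30,8,0],
    [0,-30,8,0],
    [0,-30,8,0],
    [0,-31,7,0],
    [0,0,0,0],
    [0,0,0,0]
  ],
  "claw": 62
}}

```text
time_s: 110.65
tool_pos: [0.3609, -0.2092, 0.1451]
eef_rot: [67.4, 89.9, -34.9]
contact_force: [-0.4, 0.4, 0.0]
grip_width: 0.062
```

```bash
python3 g.py 362,-210,50,-12.3; python3 k.py top side; python3 - <<'E'
from h import *
a=imaging.get_image("top"); save(a,"top9.png",sc=1.5)
im=a["image"].astype(int)
print([(n,(w(a,d["position"])*1000).round().astype(int).tolist(),round(d["conf"],2)) for n in("drawer_floor","chest_drawer0_handle","cup","tin","roller") for d in nets.mark_of(a,n)[:1]])
E
```

```text
t 110.7 tcp [ 360.9 -209.2  145.1] ang -12.3 w 0.0619851806609656 F [-0.4  0.4  0. ]
(362.0, -210.0, 50.0, -12.3) turn -0.0 shift xyz 95.1 1.2 0.5
top block_a [(0.83, [582, 196, 12]), (0.79, [449, -48, 15]), (0.74, [468, 176, 14]), (0.72, [330, 278, 13]), (0.66, [472, 77, 12]), (0.59, [306, 155, 14])]
top struck_a [(0.91, [546, -202, 37]), (0.58, [526, -290, 40])]
side block_a [(0.88, [309, 153, 13]), (0.8, [453, -52, 13]), (0.79, [584, 199, 13]), (0.68, [474, 71, 11]), (0.63, [468, 177, 12]), (0.58, [334, 277, 14])]
side struck_a [(0.6, [550, -201, 31]), (0.44, [531, -288, 36])]
[('drawer_floor', [478, -235, 24], 0.88), ('chest_drawer0_handle', [423, -224, 65], 0.75), ('cup', [550, -201, 35], 0.73), ('tin', [762, 110, 1], 0.58), ('roller', [551, 504, 0], 0.88)]
```

View pics/top9.png

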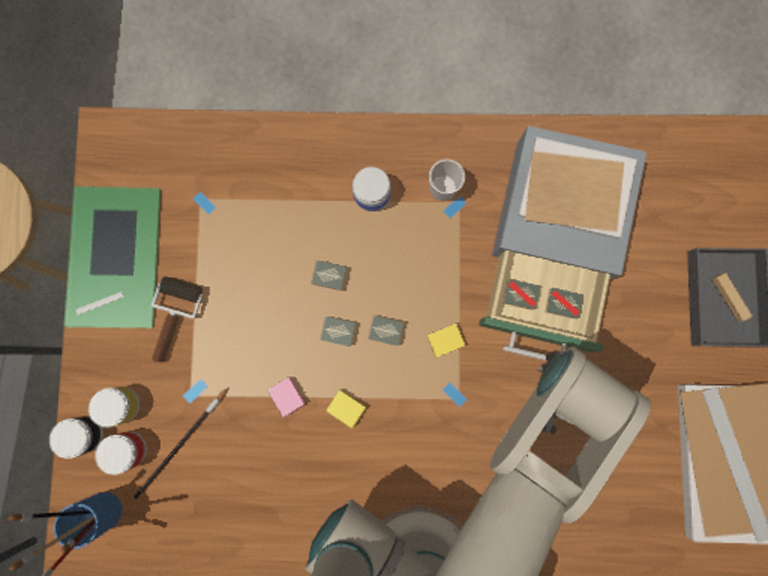

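The top view shows both red-barred blocks face up in the drawer at (521,294) and (565,303), and three plain leaf blocks on the paper. The cup, tin and roller are in place. Now I push the drawer shut.

{"name": "servo_tool", "arguments": {
  "steps": [
    [0,0,0,0],
    [0,0,0,0],
    [25,0,0,0],
    [28,0,0,0],
    [25,0,0,0],
    [15,0,0,0],
    [0,0,0,0],
    [0,4,0,0],
    [0,4,0,0],
    [0,4,0,0],
    [0,4,0,0],
    [0,5,0,0],
    [0,6,0,0],
    [0,7,0,0],
    [0,8,0,0],
    [0,8,0,0],
    [0,8,0,0],
    [0,8,0,0],
    [0,8,0,0],
    [0,8,0,0]
  ],
  "claw": 0
}}

```text
time_s: 112.92
tool_pos: [0.4425, -0.2266, 0.0513]
eef_rot: [-16.6, 90.0, -118.8]
contact_force: [-1.3, -1.8, 0.3]
grip_width: -0.0002
```

{"name": "servo_tool", "arguments": {
  "steps": [
    [0,8,0,0],
    [0,8,0,0],
    [0,8,0,0],
    [0,8,0,0],
    [0,8,0,0],
    [0,7,0,0],
    [0,6,0,0],
    [0,5,0,0],
    [0,0,0,0]
  ]
}}

```text
time_s: 113.67
tool_pos: [0.4993, -0.2387, 0.0514]
eef_rot: [97.8, 90.0, -4.4]
contact_force: [-0.4, 0.3, -0.0]
grip_width: -0.0001
```

```bash
python3 g.py; cat > d.py <<'E'
from h import *
for c in("side","top"):
    a=imaging.get_image(c)
    for n in("drawer_floor","chest_drawer0_handle"): print(c,n,[(round(d["conf"],2),(w(a,d["position"])*1000).round().astype(int).tolist()) for d in nets.mark_of(a,n)[:1]])
E
python3 d.py
```

```text
t 113.7 tcp [ 499.3 -238.7   51.4] ang -12.2 w -0.00011725778633424913 F [-0.4  0.3 -0. ]
side drawer_floor [(0.82, [575, -255, 20])]
side chest_drawer0_handle [(0.75, [519, -248, 61])]
top drawer_floor [(0.77, [570, -252, 25])]
top chest_drawer0_handle [(0.6, [518, -246, 64])]
```

{"name": "servo_tool", "arguments": {
  "steps": [
    [0,6,0,0],
    [0,6,0,0],
    [0,6,0,0],
    [0,6,0,0],
    [0,5,0,0],
    [0,5,0,0],
    [0,4,0,0],
    [0,3,0,0],
    [0,3,0,0],
    [0,0,0,0]
  ]
}}

```text
time_s: 114.8
tool_pos: [0.5415, -0.248, 0.0513]
eef_rot: [-77.2, 90.0, -179.5]
contact_force: [-0.5, 0.2, 0.3]
grip_width: -0.0
```

{"name": "servo_tool", "arguments": {
  "steps": [
    [0,3,0,0],
    [0,3,0,0],
    [0,3,0,0],
    [0,0,0,0]
  ]
}}

```text
time_s: 115.13
tool_pos: [0.5429, -0.2483, 0.0511]
eef_rot: [-94.4, 88.8, 163.4]
contact_force: [-44.0, 10.6, 25.0]
grip_width: -0.0001
```

{"name": "servo_tool", "arguments": {
  "steps": [
    [0,2,0,0],
    [0,2,0,0],
    [0,0,0,0]
  ]
}}

```text
time_s: 115.38
tool_pos: [0.5433, -0.2484, 0.0511]
eef_rot: [-94.6, 88.2, 163.1]
contact_force: [-64.6, 16.7, 37.5]
grip_width: -0.0001
```

The drawer is against its stop. I back away, rise and check.

{"name": "servo_tool", "arguments": {
  "steps": [
    [0,-8,0,0],
    [0,-8,0,0],
    [0,-15,0,0],
    [0,-25,0,0],
    [0,-25,0,0],
    [-25,-25,0,0],
    [-30,0,0,0],
    [-30,0,0,0],
    [-30,0,0,0],
    [0,0,0,0],
    [0,0,0,0]
  ]
}}

```text
time_s: 116.3
tool_pos: [0.4516, -0.2287, 0.1688]
eef_rot: [74.5, 89.7, -27.7]
contact_force: [0.2, -0.1, -1.6]
grip_width: -0.0001
```

```bash
python3 g.py; python3 d.py; python3 k.py side; python3 - <<'E'
from h import *
a=imaging.get_image("side"); save(a,"side9.png",(190,120,390,300),4)
print([(n,(w(a,d["position"])*1000).round().astype(int).tolist()) for n in("cup","tin","roller") for d in nets.mark_of(a,n)[:1]])
E
```

```text
t 116.3 tcp [ 451.6 -228.7  168.8] ang -12.2 w -6.602769833713376e-05 F [ 0.2 -0.1 -1.6]
side drawer_floor [(0.96, [618, -265, 17])]
side chest_drawer0_handle [(0.78, [558, -254, 59])]
top drawer_floor [(0.85, [614, -264, 27])]
top chest_drawer0_handle [(0.58, [559, -253, 64])]
side block_a [(0.92, [313, 155, 13]), (0.86, [331, 278, 13]), (0.77, [471, 71, 10]), (0.66, [585, 196, 17]), (0.58, [469, 179, 7]), (0.47, [451, -49, 11])]
side struck_a []
[('cup', [781, -41, -3]), ('tin', [773, 111, 3]), ('roller', [783, -42, 1])]
```

View pics/side9.png

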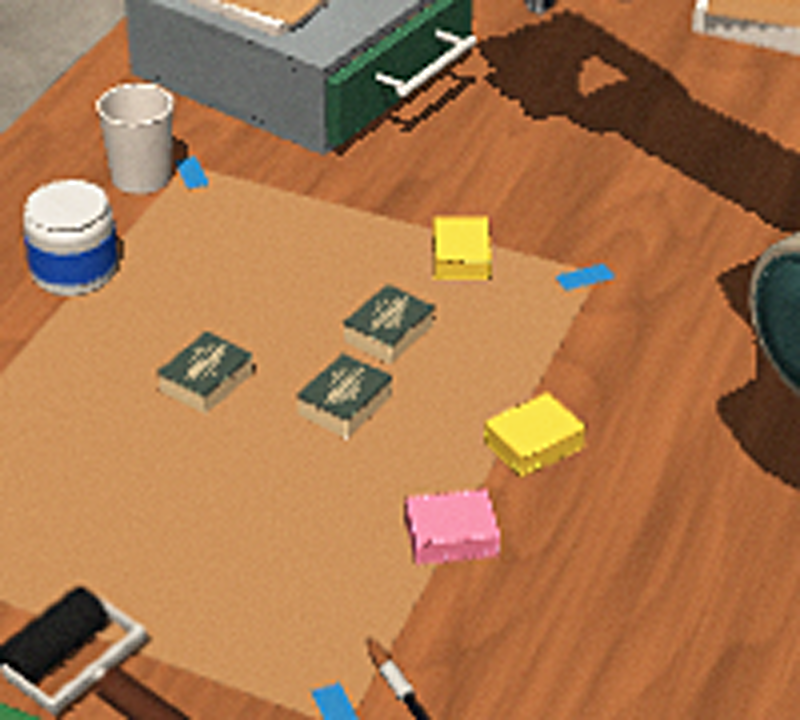

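The drawer front is flush with the unit, and the three plain blocks lie face up on the paper. The cup, tin and roller are in place, and the arm is clear. I hand the job in.

```bash
python3 -c "
from plant import r
print(r.close_job(), r.read_state()['time_s'])"
```

```text
the job is handed in; nothing more can be done
the job is handed in; nothing more can be done
```

The job is handed in, at about 117 s of the 210 s allowed. All five blocks were turned face up. The two with a red bar were set face up on the drawer floor and the drawer was pushed shut. The other three lie face up on the brown paper.

**Method:** I gripped each block at one end and tilted it on the drawer unit's top edge. I then leaned it on the unit's wall, regripped it at the top and straightened it against the drawer's inner wall. Last, I laid it down face up. The first block took several failed tries, including drops from low height, before this worked. One plain block was knocked aside during the run, so I found it again before flipping it.

**Last checks:**
- **Cancelled blocks:** just before shutting, the top view showed both face up in the drawer. The networks put their middles 9–18 mm above the drawer floor, where 11.5 mm is expected. I could not see them after the drawer closed.
- **Drawer:** it hit its stop with about 65 N sideways (about 77 N in all) at the wrist, and its front looks flush with the unit. That the gap is under 6 mm is judged from the stop and the picture, not measured.
- **Plain blocks:** they are at about (471,71), (469,179) and (585,196) mm, face up on the paper.
- **Cup, tin and roller:** the cup and tin are within about 6 mm of where they started. In the final side view the network reported the roller at the cup's place, which is wrong; the pictures show it unmoved.

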